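# Thread the stack onto a sea-reel spindle

### The job

Build up the stack on the upright spindle of the reel foot held in the vise: first the plain spacer sleeve, then the broad washer with the flat-sided hole, then the bushing with its flange downward, each fully home on the one below. Lower every part by hand without dropping it and never force it: the spindle's flats stand at an unknown angle, so turn the washer under light pressure on the spindle's shoulder until its hole finds the flats and it goes down. Leave the rod guides, the spoon lure and the walnut cap where they lie, and let go of the finished stack.

Things in the scene. Friction and masses are not known exactly. Their poses are not given: they have to be found in the camera images.
- vise: Fixed cast-iron bench vise, 300 mm long (crank at its -x end), jaws 84 wide and 116 high, feet to 75 either side. Origin on the shelf, straight below the spindle axis, z up. In the jaws a brass reel foot, 136 long in y; on it a level round brass plate, 72 diameter, top 138 above the shelf, carries the upright steel spindle. More than 40 N on vise, foot or spindle spoils its bearing
- seat (a point): Middle of the brass plate's top face, on the spindle axis, z up, fixed to the vise. The spacer seats here. The spindle from here up: 0 to 10 mm round, 22 diameter; 10 to 23 the same with two flats, 12 apart; 23 to 58 a round journal of 12 diameter. It turns only stiffly (0.6 N m), so rubbing does not move it
- shoulder (a point): On the spindle axis, 23 mm above the seat, fixed to the vise: the level shoulder where the flats end and the journal begins. Seen from above the shoulder is 22 long and 12 wide; its long direction starts anywhere from 30 to 150 degrees counter-clockwise of the vise's x axis. No pose given here shows that angle (this point's axes are the vise's): it must be seen or felt
- spindle_top (a point): Centre of the spindle's upper end (edge chamfered 2.5 mm), 58 mm above the seat, fixed to the vise
- spacer: Loose plain steel sleeve, 34 mm outside diameter, round bore 24, 18 high, 45 to 90 g, standing on the shelf. Origin in the centre of its underside, z along the bore. Seated: on the brass plate
- washer: Loose steel washer, 50 mm diameter, 7 thick, 55 to 120 g. Origin: centre of underside. Hole 24 long in its x, 13.5 wide in y (two flats along x; fits either way round). It slips over the journal at any angle, rests on the shoulder (23 above seat), and drops 5 more onto the spacer (18 above seat) only with its flats within some 5 degrees of the spindle's. Rim: 18 facets, one facing +x
- bushing: Loose brass flanged bushing, standing flange down: flange 34 mm diameter, 6 thick, above it a barrel 26 diameter, total height 22, round bore 14, 60 to 125 g. Origin in the centre of the flange's underside. Seated: on the washer, underside 25 above the seat
- guide_a: Bystander: rod guide, a white ceramic ring (26 mm outside) upright on a steel foot 54 long, 36 high; origin in the middle of the foot's underside
- guide_b: Bystander: second rod guide, the same
- lure: Bystander: flat chrome spoon lure, about 95 mm long with its hook, lying; origin on its underside near the middle
- cap: Bystander: domed walnut rod-end cap, 32 mm diameter, 32 high; origin in the centre of its underside
There are look-alikes about, which are no part of the job. Leave any green look-alike of the bushing alone.

How it is judged:
On the way, in this order (a step that is already met when the one before it is completed fails the run):
1. the spacer is on the spindle, down on the brass plate (z of spacer in the frame of seat between -0.002 and 0.002 m and horizontal distance between spacer and seat below 0.004 m and angle between the z axis of spacer and the z axis of seat, either way round below 0.12 rad), for 0.2 s.
2. the washer is over the flats, down on the spacer (all of step 1 and z of washer in the frame of seat between 0.016 and 0.02 m and horizontal distance between washer and seat below 0.004 m and angle between the z axis of washer and the z axis of seat, either way round below 0.12 rad), for 0.2 s.
3. the bushing is on the journal, flange down on the washer (all of step 2 and z of bushing in the frame of seat between 0.023 and 0.027 m and horizontal distance between bushing and seat below 0.004 m and angle between the z axis of bushing and the z axis of seat, either way round below 0.12 rad and angle between bushing's own z axis and vertical below 0.12 rad), for 0.2 s.
At the end, for the whole second after the job is handed in: Spacer on the plate, washer on the spacer, bushing flange down on the washer: undersides 0, 18 and 25 mm above the seat, each within 2 mm, within 4 mm of the spindle axis and level within 0.12 rad; all released and at rest (below 0.02 m/s) (all of step 3 and linear speed of each of spacer, washer, bushing below 0.02 m/s); the robot touches nothing.
It fails at once if anything presses on the vise, the reel foot or the spindle with more than 40 N (contact force between vise and anything else above 40 N).
It fails at once if a part is dropped: it falls down the spindle faster than 0.4 m/s ((horizontal distance between spacer and seat below 0.012 m and z of spacer in the frame of seat below 0.058 m and linear speed of spacer above 0.4 m/s) or (horizontal distance between washer and seat below 0.012 m and z of washer in the frame of seat below 0.058 m and linear speed of washer above 0.4 m/s) or (horizontal distance between bushing and seat below 0.012 m and z of bushing in the frame of seat below 0.058 m and linear speed of bushing above 0.4 m/s)).
It fails at once if a rod guide, the lure or the cap is shifted by more than 20 mm (distance of any of guide_a, guide_b, lure, cap from where it was at the start of the episode above 0.02 m).
It also fails if it takes over 72 s, if anything falls off the work surface, if the arm or the gripper's body presses on something with over 40 N, if the wrist force passes 120 N, or if a joint passes its speed limit or range.

### The arm

A 6-joint arm with a two-finger parallel gripper is mounted at the origin on the work surface. World frame = base frame: x ahead of the robot, y to its left, z up, the work surface at z = 0. Lengths are in m, angles in rad, forces in N, time in s.
With the tool pointing down it reaches from about 0.35 to 0.85 m from the base axis. Payload 8.1 kg.
Tool frame: the origin (TCP) lies between the finger pads; the fingertips stand 8 mm ahead of it and the grasp point (between the pads) lies 11 mm behind it; z points along the fingers, x is the direction in which the jaws open and shut, and the axes are right-handed (so a half turn about z gives the same grasp; the last joint's range is limited). The gripper opens to 93 mm and grips with 3 to 60 N. Pads are 15 mm wide; open, the fingers measure 128 mm over their backs; the gripper's body (75 mm by 188 mm) begins 65 mm behind the grasp point.
Start: joints at [1.091, 0.13, 1.488, -0, 1.523, -0.085], TCP at [0.231, 0.554, 0.204] pointing down, gripper open.
Joint ranges: [-2.96, 2.96], [-0.89, 2.26], [0.02, 2.5], [-1.34, 4.48], [0, 2.73], [-2.66, 2.66]. Speed limits (rad/s): [2.39, 2.39, 2.79, 3.14, 3.14, 3.14].

### API

Orientations are given as a 3x3 rotation matrix whose columns are the frame's x, y, z axes.
In Python, from rig import r gives the robot as it stands.
- The arm moves only by the tool step_arm, never from a script. Its argument "moves" is a list of rows, each a list of 7 numbers: the shift along the tool's x, y, z each as a share of 2 cm, from -1 to 1, then the turn, a rotation vector about the tool's x, y, z each as a share of 0.12 rad, from -1 to 1, then the opening, from 0 (shut) to 1 (fully open). In form: [[tx, ty, tz, ax, ay, az, hand], ...]. A call has 1 to 20 rows; each row shifts and turns the commanded pose from where the row before left it, along the tool's axes as they then stand; what a row does not reach is not made up. A row lasts 1/10 s, in which the tool goes at most 50 mm and 8.59 degrees, less where a joint would pass 70% of its speed; a pose out of reach is approached as far as the arm can. A call with a number of a shift or a turn outside -1 to 1 is refused whole. A call with a gripper value outside its range is refused whole. The fingers move at their own pace and stop on an object; "newtons" is the grip in N (left out, the last holds). Time passes only in rows, so rows that do not move let the fingers close. It gives the time, the measured TCP pose, the force and the opening at its end, in the units of the state.
- r.state(): the state, without advancing time (a new reading comes with each control period).
- r.snapshot(name): name is "scene" or "top" or "wrist"; returns a dict with "color" (384x512x3 uint8, blue, green, red), "z_map" (384x512 float32, m along the optical axis (not along the pixel's ray), 0 where there is no reading), "mtx" (3x3 intrinsics, pixels), "extrinsics" (4x4, takes a point from camera to world coordinates). Camera axes: x right, y down, z forward; pixel columns grow to the right and rows downward; lengths in m; the calibration is good to about 2 mm. A picture is of the moment at which its call begins.
- r.sign_off(): hands the job in, once; it reports no verdict.
The state is a dict: "time_s": time; "q": joint angles; "dq": joint speeds; "joint_torque": joint torques, N m; "tool_pos": TCP position; "tcp_rot": TCP orientation; "force": force on the tool from outside, world axes, zero at the start; "torque": the same for the moment, N m; "width": finger opening in m.
Only numpy, scipy, OpenCV 4.12 (cv2) and the standard library are available. Lean on these libraries where they do the work, as an engineer would, in place of code of your own. Each camera call takes 0.05 s, during which the arm holds its last target.

## Working session

There is one attempt and no reset: what is moved stays moved. The work goes in short steps, Python scripts to look and compute and a tool call to move; the robot and the scene stay as the last step left them, time stands still between calls to the robot, and variables do not carry over. Pictures are saved under pics/ and viewed, and the job is handed in when it is done.

Besides the shell and the picture viewer there is one more tool, called as name([rows], argument=value, ...), one row to a line, values as JSON. step_arm: Moves the arm, as the interface text tells. Its arguments: {"type":"object","properties":{"moves":{"type":"array"},"newtons":{"type":"number"}},"required":["moves"]}

```bash
mkdir -p pics; ls
python3 - <<'E'
from rig import r
import cv2,numpy as np
s=r.state();print(s)
for n in("scene","top"):
    d=r.snapshot(n);cv2.imwrite(f"pics/{n}0.png",cv2.resize(d["color"],None,fx=1.5,fy=1.5,interpolation=cv2.INTER_CUBIC));np.savez(f"{n}0.npz",**d)
    print(n,d["mtx"].round(1).tolist(),d["extrinsics"].round(3).tolist())
E
```

```text
pics
{'time_s': 0.0, 'q': array([ 1.09058452e+00,  1.31137876e-01,  1.48927251e+00, -8.97971635e-06,
        1.52300011e+00, -8.53889360e-02]), 'dq': array([-0.00023969,  0.00331928, -0.00155848, -0.00201108, -0.00072383,
       -0.00032542]), 'joint_torque': array([-2.68319181e-04, -5.59826124e+01, -4.91785347e+01,  7.66675291e-02,
        3.48923996e-02, -1.87424198e-04]), 'tool_pos': array([0.23048831, 0.55332064, 0.20340511]), 'tcp_rot': array([[ 3.84643536e-01,  9.23064818e-01, -8.31823597e-04],
       [ 9.23063414e-01, -3.84644408e-01, -1.61637375e-03],
       [-1.81197404e-03, -1.46098214e-04, -9.99998348e-01]]), 'force': array([-0.47703455,  0.02844381, -0.35808922]), 'torque': array([-0.0688333 ,  0.00726805, -0.00192314]), 'width': 0.09259170001825183}
scene [[484.3, 0.0, 252.7], [0.0, 484.3, 188.2], [0.0, 0.0, 1.0]] [[0.241, 0.55, -0.8, 1.397], [0.971, -0.144, 0.193, -0.272], [-0.009, -0.822, -0.569, 0.748], [0.0, 0.0, 0.0, 1.0]]
top [[490.5, 0.0, 253.5], [0.0, 490.5, 194.0], [0.0, 0.0, 1.0]] [[0.081, -0.973, 0.215, 0.31], [-0.997, -0.08, 0.013, -0.068], [0.004, -0.215, -0.977, 1.348], [0.0, 0.0, 0.0, 1.0]]
```

View pics/scene0.png

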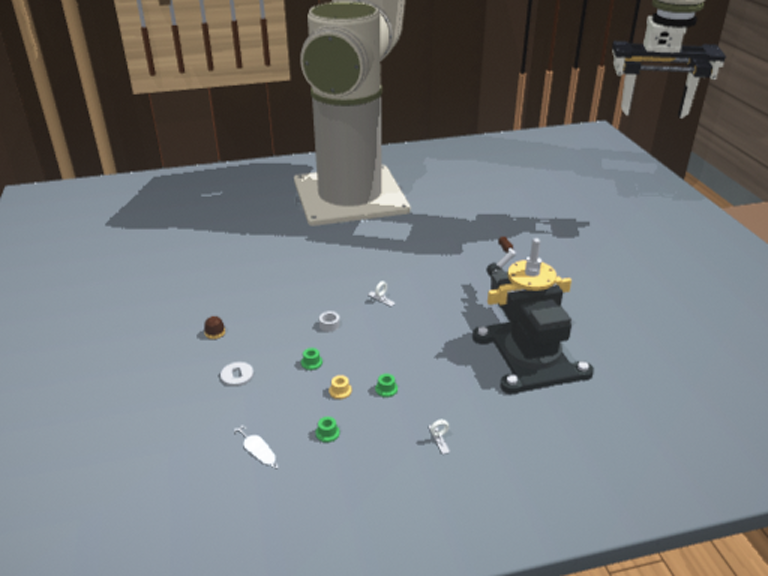

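View pics/top0.png

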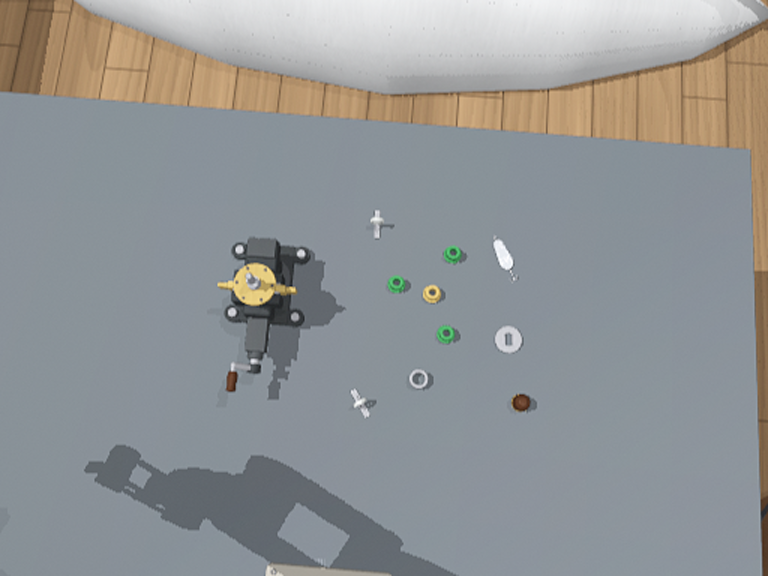

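The pictures show the vise with spindle at top px (253,282) of the 1.5x view. The spacer is at (419,379), the washer at (508,339) and the brass bushing at (432,294), with three green look-alikes around it. Next I'll enlarge these and measure.

```bash
cat > h.py <<'E'
import numpy as np,cv2
from rig import r
def load(n):
    return dict(np.load(n))
def cloud(d):
    z=d["z_map"];v,u=np.mgrid[:z.shape[0],:z.shape[1]]
    K=d["mtx"];P=np.stack([(u-K[0,2])/K[0,0]*z,(v-K[1,2])/K[1,1]*z,z],-1)
    T=d["extrinsics"];W=P@T[:3,:3].T+T[:3,3];W[z<=0]=np.nan
    return W
def px2w(d,u,v,h):
    """pixel to world at plane height h"""
    K=d["mtx"];T=d["extrinsics"];ray=T[:3,:3]@np.array([(u-K[0,2])/K[0,0],(v-K[1,2])/K[1,1],1]);o=T[:3,3]
    return o+ray*(h-o[2])/ray[2]
def w2px(d,p):
    T=d["extrinsics"];c=T[:3,:3].T@(np.asarray(p)-T[:3,3]);q=d["mtx"]@c;return q[:2]/q[2]
def crop(d,u,v,w,s,name):
    c=d["color"][max(0,v-w):v+w,max(0,u-w):u+w];cv2.imwrite(name,cv2.resize(c,None,fx=s,fy=s,interpolation=cv2.INTER_CUBIC))
E
python3 - <<'E'
from h import *
t=load("top0.npz");s=load("scene0.npz")
for n,d,pts in (("top",t,dict(spacer=(279,253),washer=(339,226),bush=(288,196),spindle=(169,188))),("scene",s,dict(spacer=(220,213),washer=(158,249),bush=(227,257),spindle=(357,175)))):
    W=cloud(d)
    for k,(u,v) in pts.items():
        sub=W[v-14:v+15,u-14:u+15].reshape(-1,3);sub=sub[~np.isnan(sub[:,0])]
        lo=.004 if k!="spindle" else .125
        hi=sub[sub[:,2]>lo]
        print(n,k,len(hi),"max z",np.nanmax(sub[:,2]).round(4),"mid",((hi.min(0)+hi.max(0))/2).round(4),"ext",np.ptp(hi,axis=0).round(4), "floor",np.median(sub[:,2]).round(4))
tiles=[]
for d,L in((t,[(279,253),(339,226),(288,196),(169,188)]),(s,[(220,213),(158,249),(227,257),(357,175)])):
    tiles.append(np.hstack([cv2.resize(d["color"][v-20:v+20,u-20:u+20],(200,200),interpolation=cv2.INTER_CUBIC) for u,v in L]))
cv2.imwrite("pics/tiles.png",np.vstack(tiles))
E
```

```text
top spacer 119 max z 0.026 mid [ 0.4503 -0.1316  0.015 ] ext [0.0761 0.0806 0.022 ] floor 0.0001
top washer 240 max z 0.014 mid [ 0.5364 -0.2922  0.009 ] ext [0.0815 0.0795 0.01  ] floor 0.0013
top bush 150 max z 0.0275 mid [ 0.6074 -0.1447  0.0158] ext [0.0763 0.08   0.0235] floor 0.0007
top spindle 612 max z 0.1988 mid [0.5721 0.1619 0.1639] ext [0.0695 0.0704 0.0698] floor 0.1368
scene spacer 120 max z 0.0185 mid [ 0.4477 -0.1302  0.0113] ext [0.0357 0.0325 0.0144] floor -0.0017
scene washer 175 max z 0.0088 mid [ 0.5331 -0.2899  0.0064] ext [0.0494 0.0477 0.0048] floor -0.0008
scene bush 139 max z 0.0229 mid [ 0.6088 -0.1455  0.0135] ext [0.0286 0.0306 0.0189] floor -0.0014
scene spindle 474 max z 0.1941 mid [0.5687 0.1637 0.1623] ext [0.0679 0.0661 0.0636] floor 0.1346
```

View pics/tiles.png

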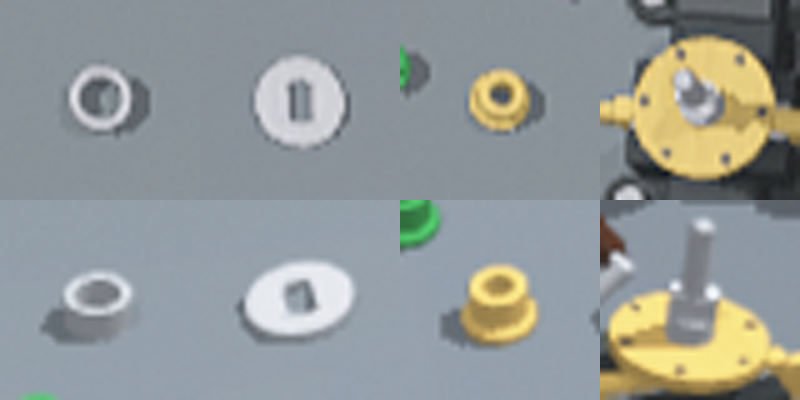

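The tiles show the washer's slot lying close to world x, since it runs vertically in the top view. The shoulder ears show in the scene view. Now a wrist view, and refined centres.

Run:
```python
from h import *
d=r.snapshot("wrist");cv2.imwrite("pics/w0.png",d["color"]);s=r.state()
R=s["tcp_rot"];T=d["extrinsics"]
print("cam in tool",(R.T@(T[:3,3]-s["tool_pos"])).round(4),"\n",(R.T@T[:3,:3]).round(3),d["mtx"].round(1).tolist())
t=load("top0.npz");sc=load("scene0.npz")
# refined centres: fit over high points by cloud
for n,d,pts in (("top",t,dict(spacer=(279,253,.018,.0),washer=(339,226,.007,0),bush=(288,196,.022,0))),("scene",sc,dict(spacer=(220,213,.018,0),washer=(158,249,.007,0),bush=(227,257,.022,0)))):
    img=d["color"];
    for k,(u,v,h,_) in pts.items():
        c=img[v-20:v+20,u-20:u+20].astype(int)
        if k=="bush": m=(c[...,2]-c[...,0])>50
        else: m=c.min(-1)>175
        m=m.astype(np.uint8)
        cn=max(cv2.findContours(m,cv2.RETR_EXTERNAL,cv2.CHAIN_APPROX_NONE)[0],key=cv2.contourArea)
        e=cv2.fitEllipse(cn);uu,vv=e[0][0]+u-20,e[0][1]+v-20
        print(n,k,(uu,vv),e[1],px2w(d,uu,vv,h).round(4),px2w(d,uu,vv,.006).round(4))
```

```text
cam in tool [-0.0009 -0.0729 -0.1784] 
 [[ 1.    -0.    -0.001]
 [ 0.     0.965  0.262]
 [ 0.001 -0.262  0.965]] [[282.9, 0.0, 253.0], [0.0, 282.9, 190.3], [0.0, 0.0, 1.0]]
top spacer (278.57470321655273, 252.02394676208496) (11.17801284790039, 11.711771011352539) [ 0.4483 -0.1304  0.018 ] [ 0.4496 -0.1309  0.006 ]
top washer (338.460241317749, 225.8695888519287) (16.560997009277344, 17.085941314697266) [ 0.535  -0.2907  0.007 ] [ 0.5351 -0.2909  0.006 ]
top bush (287.4498538970947, 195.5254020690918) (11.02619457244873, 11.250170707702637) [ 0.6056 -0.1437  0.022 ] [ 0.6092 -0.1446  0.006 ]
scene spacer (219.15521240234375, 211.18385696411133) (8.076105117797852, 12.82125186920166) [ 0.4471 -0.1295  0.018 ] [ 0.4314 -0.1271  0.006 ]
scene washer (157.5313014984131, 247.97145462036133) (13.76569652557373, 21.321941375732422) [ 0.5336 -0.2897  0.007 ] [ 0.5324 -0.2897  0.006 ]
scene bush (226.3480281829834, 257.86524391174316) (13.557044982910156, 15.220590591430664) [ 0.6214 -0.1461  0.022 ] [ 0.6043 -0.1433  0.006 ]
```

View pics/w0.png

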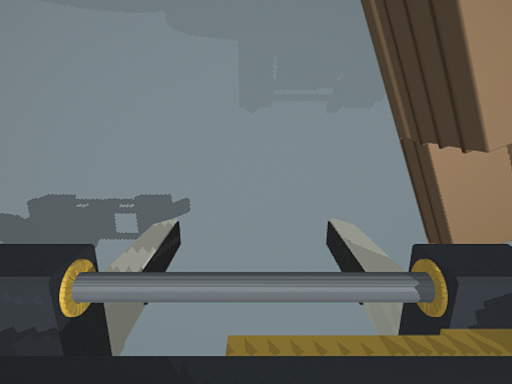

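step_arm([
  [0, 0, -0.6, 0, 0, -0.82, 0.7],
  [0, 0, -0.6, 0, 0, -0.82, 0.7],
  [0, 0, -0.6, 0, 0, -0.82, 0.7],
  [0, 0, -0.6, 0, 0, -0.82, 0.7],
  [-0.5, 0.5, 0, 0, 0, 0, 0.7],
  [-1, 0.9, 0, 0, 0, 0, 0.7],
  [-1, 0.9, 0, 0, 0, 0, 0.7],
  [-1, 0.9, 0, 0, 0, 0, 0.7],
  [-1, 0.9, 0, 0, 0, 0, 0.7],
  [-1, 0.9, 0, 0, 0, 0, 0.7],
  [-1, 0.9, 0, 0, 0, 0, 0.7],
  [-1, 0.9, 0, 0, 0, 0, 0.7],
  [-1, 0.9, 0, 0, 0, 0, 0.7],
  [-1, 0.9, 0, 0, 0, 0, 0.7],
  [-1, 0.9, 0, 0, 0, 0, 0.7],
  [-1, 0.9, 0, 0, 0, 0, 0.7],
  [-1, 0.9, 0, 0, 0, 0, 0.7],
])

```text
time_s: 1.85
tool_pos: [0.457, 0.3015, 0.2513]
tcp_rot: [[0.005, 1.0, -0.001], [1.0, -0.005, -0.001], [-0.001, -0.001, -1.0]]
force: [0.4, -0.9, -0.4]
width: 0.0653
```

step_arm([
  [-1, 0.8, 0, 0, 0, 0, 0.7],
  [-1, 0.8, 0, 0, 0, 0, 0.7],
  [-1, 0.8, 0, 0, 0, 0, 0.7],
  [-1, 0.8, 0, 0, 0, 0, 0.7],
  [-1, 0.8, 0, 0, 0, 0, 0.7],
  [-1, 0.8, 0, 0, 0, 0, 0.7],
  [-0.9, 0.8, 0, 0, 0, 0, 0.7],
  [0, 0, 0, 0, 0, 0, 0.7],
])

```text
time_s: 2.65
tool_pos: [0.5692, 0.162, 0.251]
tcp_rot: [[0.007, 1.0, -0.001], [1.0, -0.007, -0.001], [-0.001, -0.001, -1.0]]
force: [1.0, 0.9, 0.3]
width: 0.065
```

Run:
```python
from h import *
d=r.snapshot("wrist");np.savez("w1.npz",**d);cv2.imwrite("pics/w1.png",d["color"])
u,v=map(int,w2px(d,[.570,.163,.185]));print(u,v,r.state()["tool_pos"])
crop(d,u,v,60,5,"pics/w1c.png")
W=cloud(d);sub=W[v-90:v+60,u-90:u+90].reshape(-1,3);sub=sub[~np.isnan(sub[:,0])]
pl=sub[(sub[:,2]>.13)&(sub[:,2]<.145)];print("plate z",np.median(pl[:,2]),"mid",((pl.min(0)+pl.max(0))/2).round(4),np.ptp(pl,axis=0).round(4))
for lo,hi in((.191,.2),(.165,.19),(.157,.164),(.141,.155)):
    q=sub[(sub[:,2]>lo)&(sub[:,2]<hi)&(np.hypot(sub[:,0]-.57,sub[:,1]-.163)<.03)];print(lo,len(q),q.mean(0).round(4) if len(q) else "",np.ptp(q,axis=0).round(4) if len(q) else "")
```

```text
255 198 [0.56839399 0.1634404  0.25116026]
plate z 0.1361797816501215 mid [0.5684 0.1632 0.1376] [0.071  0.0708 0.0145]
0.191 135 [0.5682 0.1633 0.1934] [0.011  0.0115 0.0044]
0.165 88 [0.5642 0.1634 0.1783] [0.0064 0.0118 0.0243]
0.157 135 [0.5667 0.1627 0.1594] [0.0161 0.0208 0.0062]
0.141 126 [0.562  0.1645 0.1482] [0.0196 0.0208 0.0137]
```

View pics/w1c.png

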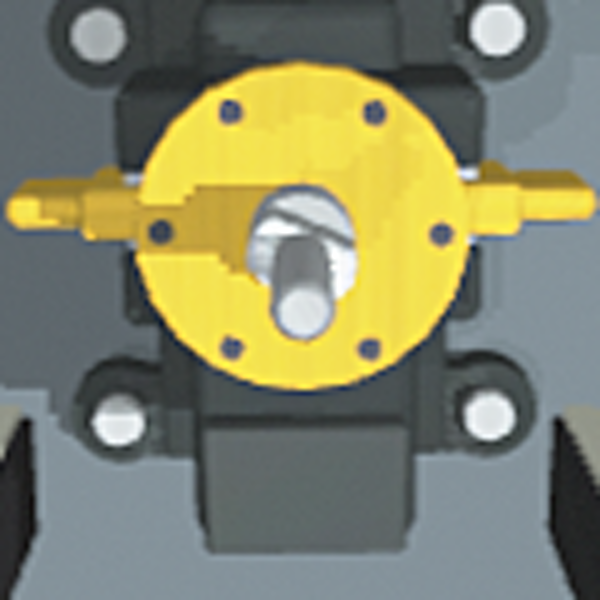

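View pics/w1.png

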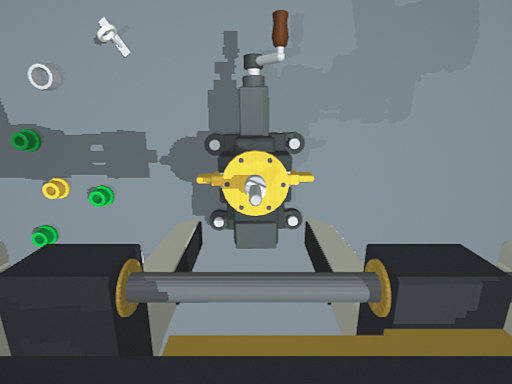

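The wrist view shows the spindle at about (255,198). The shoulder's near edge is a dark line in the crop from (272,207) to (355,243), so I'll enlarge it for the angle.

Run:
```python
from h import *
d=load("w1.npz");c=d["color"][178:208,240:270];cv2.imwrite("pics/w1d.png",cv2.resize(c,None,fx=20,fy=20,interpolation=cv2.INTER_LANCZOS4))
t=load("top0.npz");c=t["color"][214:238,326:350];cv2.imwrite("pics/wash.png",cv2.resize(c,None,fx=25,fy=25,interpolation=cv2.INTER_CUBIC))
```

```text
(no output)
```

View pics/w1d.png

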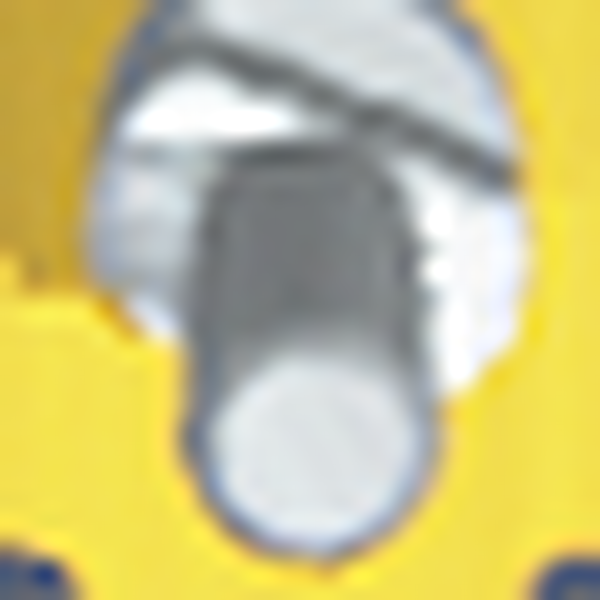

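View pics/wash.png

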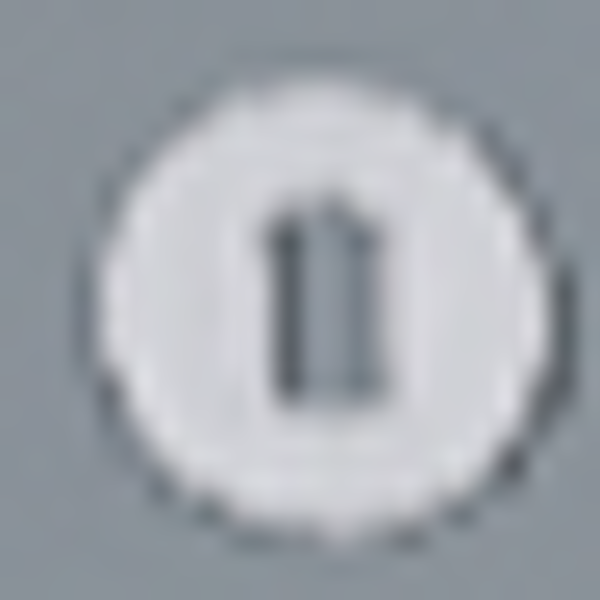

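Run:
```python
from h import *
d=load("w1.npz")
a=px2w(d,249.5,179.8,.159);b=px2w(d,265.3,186.3,.159);v=b-a;print(a,b,np.hypot(*v[:2]),"ang",np.degrees(np.arctan2(v[1],v[0])))
t=load("top0.npz")
# slot edges right edge (265,215)->(285,400) left ; right (380,225)->(385,395), axis
for p,q in(((330,195),(332,408)),((262,215),(285,400)),((378,225),(385,395))):
    f=lambda p:px2w(t,326+p[0]/25-.5,214+p[1]/25-.5,.007)
    v=f(p)-f(q);print(f(p),np.degrees(np.arctan2(v[1],v[0])))
c=d["color"][50:260,0:130];cv2.imwrite("pics/w1e.png",cv2.resize(c,None,fx=3,fy=2.8,interpolation=cv2.INTER_CUBIC))
W=cloud(d)
for k,(u,v) in dict(spacer=(44,77),bush=(56,188)).items():
    s=W[v-18:v+18,max(0,u-20):u+20].reshape(-1,3);s=s[~np.isnan(s[:,0])];s=s[(s[:,2]>.003)]
    print(k,s[:,2].max(),((s.min(0)+s.max(0))/2).round(4),np.ptp(s,axis=0).round(4))
```

```text
[0.5585488  0.15771056 0.159     ] [0.56524455 0.17323206 0.159     ] 0.01690413682775134 ang 66.66534801081828
[ 0.54777305 -0.29082772  0.007     ] 3.053676170074053
[ 0.54491636 -0.28341916  0.007     ] 9.626810047925238
[ 0.54485133 -0.29627408  0.007     ] 4.8079546717819355
spacer 0.018395752611129357 [ 0.4448 -0.129   0.0107] [0.0329 0.0347 0.0154]
bush 0.022165221385427925 [ 0.6053 -0.1407  0.0126] [0.0325 0.0297 0.0192]
```

step_arm([
  [-1, -0.4, 0, 0, 0, 0, 0.6],
  [-1, -0.4, 0, 0, 0, 0, 0.6],
  [-1, -0.4, 0, 0, 0, 0, 0.6],
  [-1, -0.4, 0, 0, 0, 0, 0.6],
  [-1, -0.4, 0, 0, 0, 0, 0.6],
  [-1, -0.4, 0, 0, 0, 0, 0.6],
  [-1, -0.4, 0, 0, 0, 0, 0.6],
  [-1, -0.4, 0.9, 0, 0, 0, 0.6],
  [-1, -0.4, 0.9, 0, 0, 0, 0.6],
  [-1, -0.4, 0.9, 0, 0, 0, 0.6],
  [-1, -0.4, 0.9, 0, 0, 0, 0.6],
  [-1, -0.4, 0.9, 0, 0, 0, 0.6],
  [-1, -0.4, 0.9, 0, 0, 0, 0.6],
  [-1, -0.45, 0.9, 0, 0, 0, 0.6],
  [-0.65, -0.4, 0.9, 0, 0, 0, 0.6],
  [0, 0, 0, 0, 0, 0, 0.6],
])

```text
time_s: 4.3
tool_pos: [0.4438, -0.1272, 0.1053]
tcp_rot: [[0.004, 1.0, -0.005], [1.0, -0.004, 0.002], [0.002, -0.005, -1.0]]
force: [-0.7, 0.7, -0.4]
width: 0.0562
```

Run:
```python
from h import *
d=r.snapshot("wrist");np.savez("w2.npz",**d);cv2.imwrite("pics/w2.png",d["color"])
s=r.state();p=s["tool_pos"];print(p,s["tcp_rot"].round(4).tolist(),s["force"])
W=cloud(d);u,v=map(int,w2px(d,[.447,-.130,.012]));print(u,v)
q=W[v-50:v+50,u-60:u+60].reshape(-1,3);q=q[~np.isnan(q[:,0])];print("floor",np.median(q[:,2]))
q=q[(q[:,2]>.012)&(q[:,2]<.03)];q=q[np.hypot(q[:,0]-.447,q[:,1]+.13)<.03]
print(len(q),((q.min(0)+q.max(0))/2).round(4),np.ptp(q,axis=0).round(4),q[:,2].max())
```

```text
[ 0.44521805 -0.12678709  0.10697963] [[0.0037, 1.0, -0.0028], [1.0, -0.0037, 0.0015], [0.0015, -0.0028, -1.0]] [0.261624   0.26122681 0.62976719]
250 193
floor -0.0017199176166299013
470 [ 0.4443 -0.1293  0.0151] [0.0332 0.0327 0.0061] 0.018127622423958545
```

View pics/w2.png

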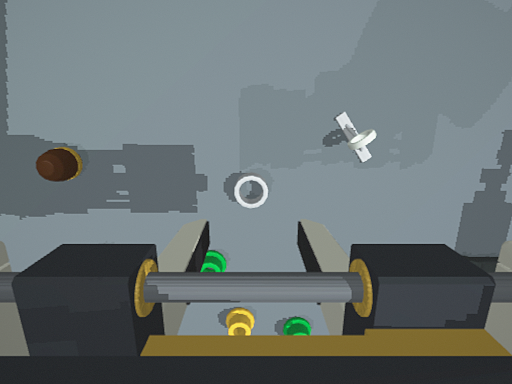

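step_arm([
  [-0.12, 0, 0.9, 0, 0, 0, 0.6],
  [0, 0, 0.9, 0, 0, 0, 0.6],
  [0, 0, 0.9, 0, 0, 0, 0.6],
  [0, 0, 0.9, 0, 0, 0, 0.6],
  [0, 0, 0.7, 0, 0, 0, 0.6],
  [0, 0, 0.47, 0, 0, 0, 0.6],
  [0, 0, 0, 0, 0, 0, 0.6],
  [0, 0, 0, 0, 0, 0, 0.2],
  [0, 0, 0, 0, 0, 0, 0.2],
  [0, 0, 0, 0, 0, 0, 0.2],
  [0, 0, 0, 0, 0, 0, 0.2],
], newtons=20)

```text
time_s: 5.45
tool_pos: [0.4474, -0.13, 0.0136]
tcp_rot: [[0.001, 1.0, 0.001], [1.0, -0.001, -0.0], [-0.0, 0.001, -1.0]]
force: [-0.5, 0.6, 0.4]
width: 0.0281
```

Run:
```python
from h import *
d=r.snapshot("wrist");np.savez("w3.npz",**d);cv2.imwrite("pics/w3.png",d["color"][100:300,130:380].repeat(3,0).repeat(3,1))
s=r.state();p=s["tool_pos"];print(p,s["width"],s["force"],s["tcp_rot"].round(4).tolist())
W=cloud(d);u,v=map(int,w2px(d,[.447,-.130,.018]));print(u,v)
q=W[v-40:v+40,u-40:u+40].reshape(-1,3);q=q[~np.isnan(q[:,0])]
q=q[(q[:,2]>.011)&(q[:,2]<.0175)];q=q[np.hypot(q[:,0]-.447,q[:,1]+.13)<.018]
print(len(q),((q.min(0)+q.max(0))/2).round(4),np.ptp(q,axis=0).round(4),q[:,2].max())
```

```text
[ 0.44725508 -0.12998874  0.01348853] 0.024208143485917363 [-0.75931378 -0.51715652 -0.42481978] [[0.0014, 1.0, 0.0007], [1.0, -0.0014, -0.0003], [-0.0003, 0.0007, -1.0]]
254 227
897 [ 0.4451 -0.1298  0.0142] [0.0318 0.0329 0.0064] 0.017446144823567822
```

View pics/w3.png

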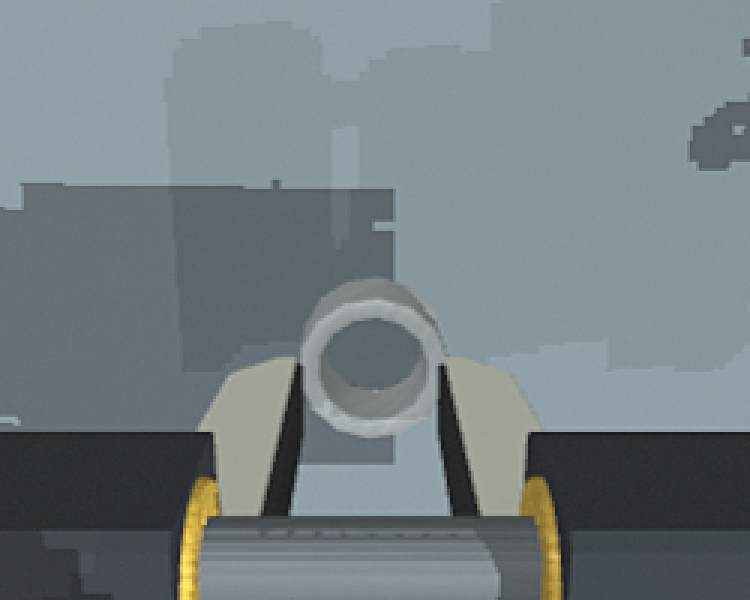

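step_arm([
  [0, 0, 0, 0, 0, 0, 0.2],
  [0, 0, 0, 0, 0, 0, 0.2],
])

```text
time_s: 5.7
tool_pos: [0.447, -0.1299, 0.0131]
tcp_rot: [[0.001, 1.0, 0.0], [1.0, -0.001, -0.0], [-0.0, 0.0, -1.0]]
force: [0.9, 0.4, -0.8]
width: 0.0192
```

Run:
```python
from h import *
d=r.snapshot("wrist");np.savez("w3.npz",**d);cv2.imwrite("pics/w4.png",d["color"][100:300,130:380].repeat(3,0).repeat(3,1))
s=r.state();p=s["tool_pos"];print(p,s["width"],s["force"])
W=cloud(d);u,v=map(int,w2px(d,[.447,-.130,.018]));print(u,v)
q=W[v-40:v+40,u-40:u+40].reshape(-1,3);q=q[~np.isnan(q[:,0])]
q=q[(q[:,2]>.011)&(q[:,2]<.0195)];q=q[np.hypot(q[:,0]-.447,q[:,1]+.13)<.02]
print(len(q),((q.min(0)+q.max(0))/2).round(4),np.ptp(q,axis=0).round(4),q[:,2].max())
```

```text
[ 0.44693011 -0.12984516  0.01307594] 0.018574228010107195 [-0.12024839 -0.0143426   0.99482059]
254 228
772 [ 0.4444 -0.1297  0.0145] [0.0333 0.0327 0.0069] 0.01797590808374075
```

View pics/w4.png

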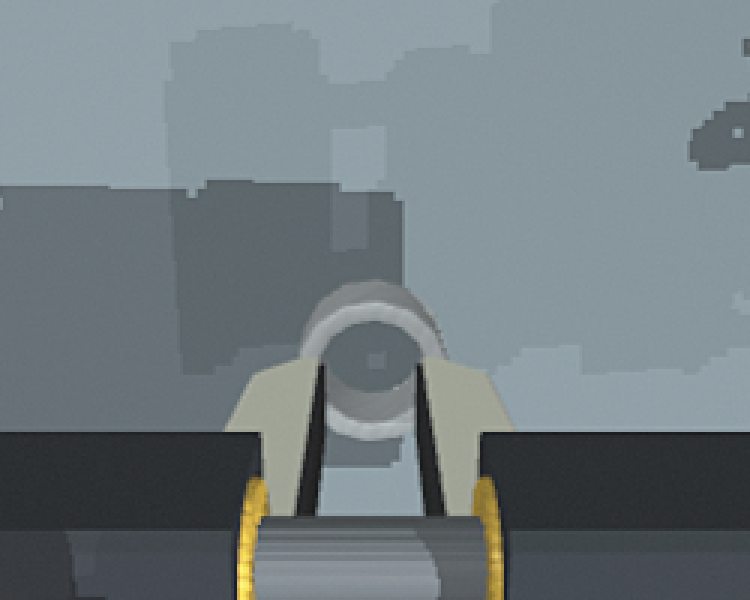

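Run:
```python
from h import *
d=load("w3.npz");s=r.state();R=s["tcp_rot"];p=s["tool_pos"];W=cloud(d);Q=(W-p)@R
for (x,y) in((310,365),(285,365),(300,400),(320,370),(318,420),(440,365),(370,312),(372,430),(425,400),(290,335),(372,360)):
    u,v=130+x//3,100+y//3;print((x,y),"tool mm",(Q[v,u]*1000).round(1),"world",(W[v,u]*1000).round(1))
```

```text
(310, 365) tool mm [-13.1  -9.5 -15.8] world [ 437.4 -143.    28.9]
(285, 365) tool mm [-18.   -9.5 -15.9] world [ 437.4 -147.9   28.9]
(300, 400) tool mm [-13.4 -10.1 -35.1] world [ 436.8 -143.3   48.2]
(320, 370) tool mm [-11.3  -8.3 -15.9] world [ 438.7 -141.1   29. ]
(318, 420) tool mm [-10.   -7.3 -38.1] world [ 439.6 -139.9   51.1]
(440, 365) tool mm [ 13.2 -10.  -17. ] world [ 437.  -116.6   30. ]
(370, 312) tool mm [ -0.8 -16.3  -2.9] world [ 430.6 -130.7   16. ]
(372, 430) tool mm [-0.2 11.5 -2.7] world [ 458.5 -130.    15.8]
(425, 400) tool mm [  9.3  -8.1 -30.6] world [ 438.9 -120.5   43.7]
(290, 335) tool mm [-20.3  -5.3  14.7] world [ 441.6 -150.2   -1.7]
(372, 360) tool mm [-0.1  1.8 15.2] world [ 448.7 -130.    -2.1]
```

Run:
```python
from h import *
d=r.snapshot("scene");s=r.state();u,v=map(int,w2px(d,s["tool_pos"]));print(u,v)
c=d["color"][v-60:v+40,u-60:u+60];cv2.imwrite("pics/s5.png",cv2.resize(c,None,fx=6,fy=6,interpolation=cv2.INTER_CUBIC))
a=load("w2.npz");W=cloud(a)
p=np.array([ 0.44521805,-0.12678709 , 0.10697963]);R=np.array([[0.0037, 1.0, -0.0028], [1.0, -0.0037, 0.0015], [0.0015, -0.0028, -1.0]])
Q=(W-p)@R
for u,v in((207,222),(207,224),(207,228),(205,232),(200,226),(302,224),(302,230)):print((u,v),(Q[v,u]*1000).round(1))
```

```text
219 212
(207, 222) [-29.8  -9.7 -12.7]
(207, 224) [-29.3  -9.5 -15.4]
(207, 228) [-28.8  -8.5 -19.4]
(205, 232) [-28.8  -8.9 -26.2]
(200, 226) [-32.5 -10.6 -21.3]
(302, 224) [ 28.4 -10.1 -16.9]
(302, 230) [ 27.4  -8.9 -23.4]
```

View pics/s5.png

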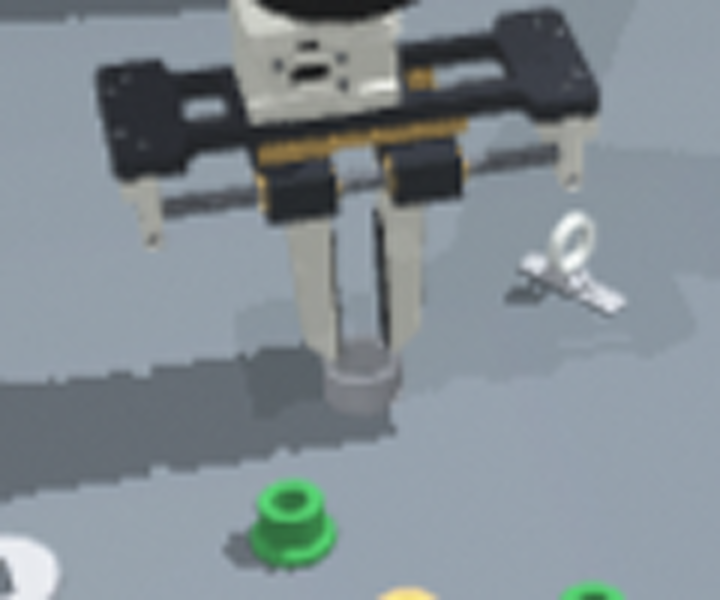

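The scene picture shows both fingers closed above the spacer (crop (330,350)). The real fingertips sit about 14 mm behind the reported TCP, not 8 mm ahead as stated. Nothing was touched, so I'll open and go lower in small steps, watching the force.

step_arm([
  [0, 0, 0, 0, 0, 0, 0.6],
  [0, 0, 0, 0, 0, 0, 0.6],
  [0, 0, 0, 0, 0, 0, 0.6],
  [0, 0, 0, 0, 0, 0, 0.6],
  [0, 0, 0, 0, 0, 0, 0.6],
  [0, 0, 0, 0, 0, 0, 0.6],
  [0, 0, 0.4, 0, 0, 0, 0.6],
  [0, 0, 0.3, 0, 0, 0, 0.6],
  [0, 0, 0.2, 0, 0, 0, 0.6],
])

```text
time_s: 6.7
tool_pos: [0.4463, -0.1295, -0.0061]
tcp_rot: [[0.001, 1.0, -0.001], [1.0, -0.001, 0.001], [0.001, -0.001, -1.0]]
force: [-0.3, -0.2, 0.2]
width: 0.0561
```

step_arm([
  [0, 0, 0.15, 0, 0, 0, 0.6],
  [0, 0, 0, 0, 0, 0, 0.6],
])

```text
time_s: 6.9
tool_pos: [0.4464, -0.1296, -0.0087]
tcp_rot: [[0.001, 1.0, -0.001], [1.0, -0.001, 0.0], [0.0, -0.001, -1.0]]
force: [0.2, -0.0, -0.1]
width: 0.056
```

```bash
cat > look.py <<'E'
import sys
from h import *
n=sys.argv[1];s=r.state();print(s["time_s"],s["tool_pos"].round(4),s["width"],s["force"].round(2))
ims=[]
for c in("wrist","scene"):
    d=r.snapshot(c);np.savez(f"{n}_{c}.npz",**d);p=s["tool_pos"]
    u,v=map(int,w2px(d,p))
    w=60 if c=="wrist" else 40
    u=min(max(u,w),511-w);v=min(max(v,w),383-w)
    ims.append(cv2.resize(d["color"][v-w:v+w,u-w:u+w],(400,400),interpolation=cv2.INTER_CUBIC))
cv2.imwrite(f"pics/{n}.png",np.hstack(ims))
E
python3 look.py a1
```

```text
6.9 [ 0.4464 -0.1296 -0.0087] 0.05596677531101127 [ 0.17 -0.01 -0.12]
```

View pics/a1.png

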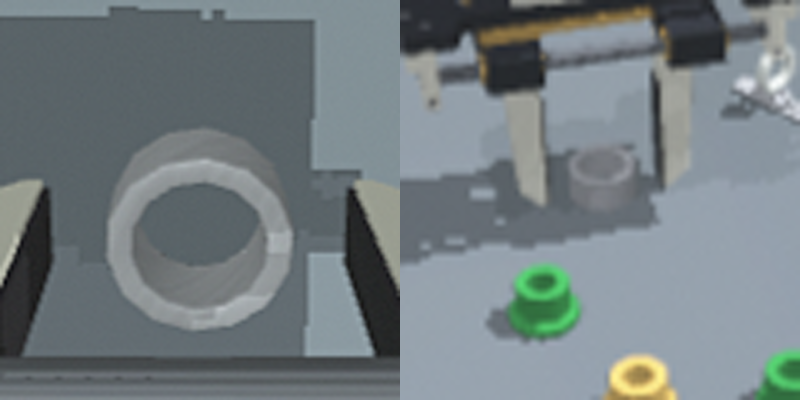

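step_arm([
  [0, 0, 0, 0, 0, 0, 0.3],
  [0, 0, 0, 0, 0, 0, 0.25],
  [0, 0, 0, 0, 0, 0, 0.25],
  [0, 0, 0, 0, 0, 0, 0.25],
  [0, 0, 0, 0, 0, 0, 0.25],
], newtons=20)

```text
time_s: 7.5
tool_pos: [0.4471, -0.1298, -0.0078]
tcp_rot: [[0.001, 1.0, 0.0], [1.0, -0.001, -0.0], [-0.0, 0.0, -1.0]]
force: [-0.2, 0.5, 0.8]
width: 0.0336
```

```bash
python3 look.py a2
python3 - <<'E'
from h import *
d=load("a2_wrist.npz");s=r.state();W=cloud(d);Q=(W-s["tool_pos"])@s["tcp_rot"]
for u,v in((254,275),(254,285),(254,295),(254,305),(200,285)):print((u,v),(Q[v,u]*1000).round(1))
q=Q[180:260,215:295].reshape(-1,3);q=q[(q[:,2]>-.03)&(q[:,2]<.006)&(abs(q[:,0])<.02)]
print(q[:,2].min(),q[:,2].max())
h=q[(q[:,2]<np.percentile(q[:,2],60))];print(((h.min(0)+h.max(0))/2).round(4),np.ptp(h,axis=0).round(4))
E
```

```text
7.5 [ 0.4471 -0.1298 -0.0078] 0.033561398130069205 [-0.22  0.52  0.83]
(254, 275) [  -0.6  -31.5 -111.2]
(254, 285) [  -0.6  -29.5 -112.9]
(254, 295) [  -0.6  -27.2 -113.8]
(254, 305) [-0.2 58.1 -5.7]
(200, 285) [ -14.9  -29.4 -112.7]
-0.029999244879871143 -0.0038991763077255823
[ 0.     -0.0059 -0.0181] [0.04   0.0549 0.0237]
```

View pics/a2.png

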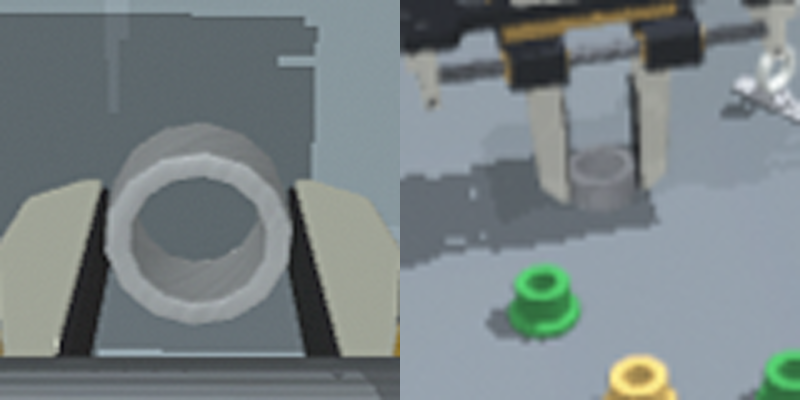

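step_arm([
  [0, 0, -0.5, 0, 0, 0, 0.25],
  [0, 0, -1, 0, 0, 0, 0.25],
  [0, 0, -1, 0, 0, 0, 0.25],
  [0.6, 0.3, -1, 0, 0, 0, 0.25],
  [1, 0.42, -0.8, 0, 0, 0, 0.25],
  [1, 0.42, -0.8, 0, 0, 0, 0.25],
  [1, 0.42, -0.8, 0, 0, 0, 0.25],
  [1, 0.42, -0.8, 0, 0, 0, 0.25],
  [1, 0.42, -0.8, 0, 0, 0, 0.25],
  [1, 0.42, -0.8, 0, 0, 0, 0.25],
  [1, 0.42, -0.8, 0, 0, 0, 0.25],
  [1, 0.42, -0.8, 0, 0, 0, 0.25],
  [1, 0.42, -0.8, 0, 0, 0, 0.25],
  [1, 0.42, -0.5, 0, 0, 0, 0.25],
  [1, 0.42, -0.5, 0, 0, 0, 0.25],
  [1, 0.42, 0, 0, 0, 0, 0.25],
  [1, 0.42, 0, 0, 0, 0, 0.25],
  [1, 0.4, 0, 0, 0, 0, 0.25],
  [0, 0, 0, 0, 0, 0, 0.25],
])

```text
time_s: 9.5
tool_pos: [0.5705, 0.1641, 0.2262]
tcp_rot: [[-0.001, 1.0, -0.0], [1.0, 0.001, 0.001], [0.001, -0.0, -1.0]]
force: [0.2, -0.7, -0.5]
width: 0.0335
```

```bash
python3 look.py a3
python3 - <<'E'
from h import *
d=load("a3_wrist.npz");s=r.state();W=cloud(d);Q=(W-s["tool_pos"])@s["tcp_rot"]
print(s["tool_pos"],s["tcp_rot"].round(4).tolist(),s["force"])
E
```

```text
9.5 [0.5705 0.1641 0.2262] 0.033542643952505946 [ 0.2  -0.67 -0.52]
[0.57016479 0.16210088 0.22612273] [[0.0003, 1.0, -0.0006], [1.0, -0.0003, -0.0004], [-0.0004, -0.0005, -1.0]] [-0.19987001  0.39204415 -0.6403797 ]
```

View pics/a3.png

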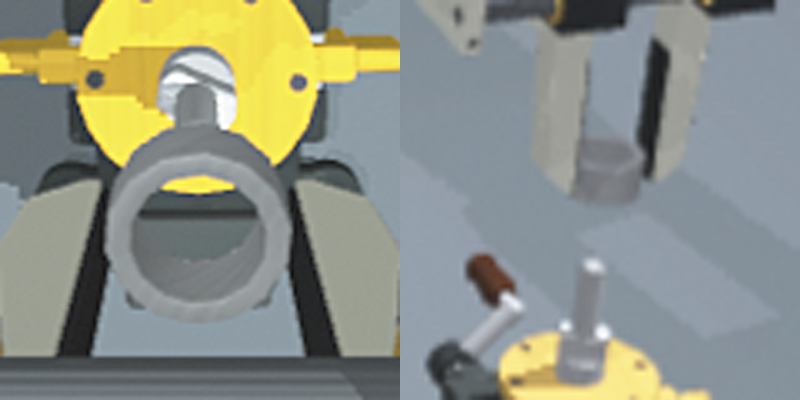

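```bash
cat > circ.py <<'E'
from h import *
from scipy.optimize import least_squares
def fitc(P,r0=None):
    c0=P.mean(0)
    if r0 is None:
        f=least_squares(lambda p:np.hypot(P[:,0]-p[0],P[:,1]-p[1])-p[2],[*c0,.02],loss="soft_l1",f_scale=.0005);return f.x
    f=least_squares(lambda p:np.hypot(P[:,0]-p[0],P[:,1]-p[1])-r0,c0,loss="soft_l1",f_scale=.0005);return f.x
def plate(d,h=.138):
    hsv=cv2.cvtColor(d["color"],cv2.COLOR_BGR2HSV)
    m=((hsv[...,0]>18)&(hsv[...,0]<35)&(hsv[...,1]>120)).astype(np.uint8)
    W=cloud(d);m&=((W[...,2]>.13)&(W[...,2]<.142)).astype(np.uint8)
    n,l,st,_=cv2.connectedComponentsWithStats(m);k=1+np.argmax(st[1:,4]);m=(l==k).astype(np.uint8)
    cn=max(cv2.findContours(m,cv2.RETR_EXTERNAL,cv2.CHAIN_APPROX_NONE)[0],key=len)[:,0]
    P=np.array([px2w(d,u,v,h)[:2] for u,v in cn]);c=np.median(P,axis=0)
    for _ in range(6):
        rr=np.hypot(*(P-c).T);g=abs(rr-.036)<.004;c=fitc(P[g],.0355)
    return c,g.sum(),len(P)
E
python3 - <<'E'
from circ import *
for n in("w1.npz","a3_wrist.npz","top0.npz","scene0.npz"):
    d=load(n)
    for h in(.136,.138):
        try:print(n,h,plate(d,h))
        except Exception as e:print(n,e)
d=load("a3_wrist.npz");s=r.state();R=s["tcp_rot"];p=s["tool_pos"];Q=(cloud(d)-p)@R
m=(Q[...,2]>-.008)&(Q[...,2]<.003)&(np.hypot(Q[...,0],Q[...,1]+.002)<.0185)
P=Q[m];print(P[:,2].min(),P[:,2].max(),((P.min(0)+P.max(0))/2).round(4),np.ptp(P,axis=0).round(4))
t=P[P[:,2]<P[:,2].min()+.003];print("top rim",((t.min(0)+t.max(0))/2).round(4),np.ptp(t,axis=0).round(4),len(t))
T=d["extrinsics"];print((R.T@(T[:3,3]-p)).round(4))
E
```

```text
w1.npz 0.136 (array([0.56821385, 0.16336441]), np.int64(185), 185)
w1.npz 0.138 (array([0.56771832, 0.16335254]), np.int64(185), 185)
a3_wrist.npz 0.136 (array([0.56831508, 0.16334027]), np.int64(159), 246)
a3_wrist.npz 0.138 (array([0.5680281 , 0.16336238]), np.int64(159), 246)
top0.npz Initial guess is outside of provided bounds
top0.npz Initial guess is outside of provided bounds
scene0.npz 0.136 (array([0.59221354, 0.15116958]), np.int64(20), 97)
scene0.npz 0.138 (array([0.59499903, 0.14965986]), np.int64(20), 97)
-0.007995970010469615 -0.005551088038811578 [ 0.0018 -0.0042 -0.0068] [0.0323 0.0294 0.0024]
top rim [ 0.0018 -0.0042 -0.0068] [0.0323 0.0294 0.0024] 53
[ 0.0009 -0.0729 -0.1786]circ.py:4: RuntimeWarning: Mean of empty slice.
  c0=P.mean(0)
  ret = um.true_divide(
```

Run:
```python
from circ import *
d=load("a3_wrist.npz");W=cloud(d)
for c in range(245,256,1):
    pass
m=(W[...,2]>.225)&(W[...,2]<.262)&(np.hypot(W[...,0]-.568,W[...,1]-.1634)<.0172)
P=W[m];print(len(P),np.percentile(P[:,2],[1,25,50,75,90,99]).round(4))
t=P[(P[:,2]>.2485)&(P[:,2]<.2545)];print(((t.min(0)+t.max(0))/2).round(4),np.ptp(t,axis=0).round(4),len(t),np.median(t[:,2]))
# image ellipse of rim by brightness: outer contour
g=d["color"].min(-1);u,v=map(int,w2px(d,[.568,.1634,.250]));print(u,v)
mm=np.zeros(g.shape,np.uint8);mm[(W[...,2]>.2485)&(W[...,2]<.2545)&(np.hypot(W[...,0]-.568,W[...,1]-.1634)<.0195)]=255
cv2.imwrite("pics/m.png",cv2.resize(mm[v-40:v+40,u-40:u+40],None,fx=6,fy=6,interpolation=0))
cs,_=cv2.findContours(mm,cv2.RETR_CCOMP,cv2.CHAIN_APPROX_NONE)
for c in cs:
    if len(c)>20:
        e=cv2.fitEllipse(c);print(e,px2w(d,*e[0],.2505).round(4))
```

```text
2039 [0.2335 0.243  0.2492 0.25   0.2505 0.2571]
[0.5677 0.1636 0.2505] [0.0335 0.0339 0.0039] 1133 0.24986082570876367
253 237
((253.28445434570312, 236.29319763183594), (50.68599319458008, 59.873294830322266), 89.4615249633789) [0.5673 0.1634 0.2505]
((253.53880310058594, 235.97035217285156), (37.491573333740234, 40.850799560546875), 91.50686645507812) [0.5671 0.1636 0.2505]
```

View pics/m.png

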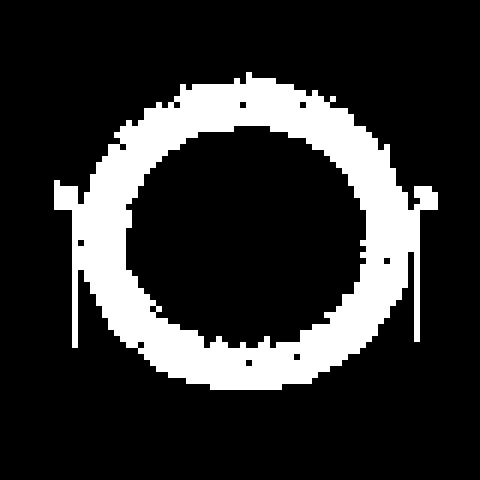

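step_arm([
  [0, 0.04, 0.5, 0, 0, 0, 0.25],
  [0, 0, 0.6, 0, 0, 0, 0.25],
  [0, 0, 0.6, 0, 0, 0, 0.25],
  [0, 0, 0.6, 0, 0, 0, 0.25],
  [0, 0, 0.6, 0, 0, 0, 0.25],
  [0, 0, 0.4, 0, 0, 0, 0.25],
  [0, 0, 0.2, 0, 0, 0, 0.25],
  [0, 0, 0.1, 0, 0, 0, 0.25],
  [0, 0, 0.1, 0, 0, 0, 0.25],
])

```text
time_s: 10.5
tool_pos: [0.5716, 0.1622, 0.1525]
tcp_rot: [[0.001, 1.0, 0.001], [1.0, -0.001, 0.0], [0.0, 0.001, -1.0]]
force: [1.1, 1.1, -0.9]
width: 0.0337
```

step_arm([
  [0, 0, 0.1, 0, 0, 0, 0.25],
  [0, 0, 0.1, 0, 0, 0, 0.25],
  [0, 0, 0, 0, 0, 0, 0.25],
])

```text
time_s: 10.8
tool_pos: [0.5715, 0.1624, 0.1482]
tcp_rot: [[0.001, 1.0, 0.001], [1.0, -0.001, 0.001], [0.001, 0.001, -1.0]]
force: [0.5, 2.1, -1.1]
width: 0.0336
```

```bash
python3 look.py a4
```

```text
10.8 [0.5715 0.1624 0.1482] 0.0336024482748416 [ 0.52  2.11 -1.14]
```

View pics/a4.png

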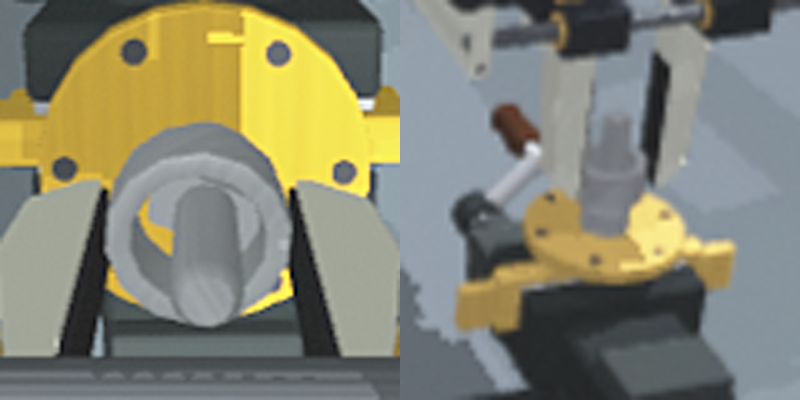

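step_arm([
  [0.03, 0, 0.1, 0, 0, 0, 0.25],
  [0, 0, 0.15, 0, 0, 0, 0.25],
  [0, 0, 0.15, 0, 0, 0, 0.25],
  [0, 0, 0.15, 0, 0, 0, 0.25],
  [0, 0, 0.15, 0, 0, 0, 0.25],
  [0, 0, 0, 0, 0, 0, 0.25],
])

```text
time_s: 11.5
tool_pos: [0.571, 0.1627, 0.1333]
tcp_rot: [[0.001, 1.0, -0.001], [1.0, -0.001, -0.0], [-0.0, -0.001, -1.0]]
force: [0.3, 2.0, -2.3]
width: 0.0336
```

```bash
python3 look.py a5
```

```text
11.5 [0.571  0.1627 0.1333] 0.03362723870787111 [ 0.34  1.99 -2.3 ]
```

View pics/a5.png

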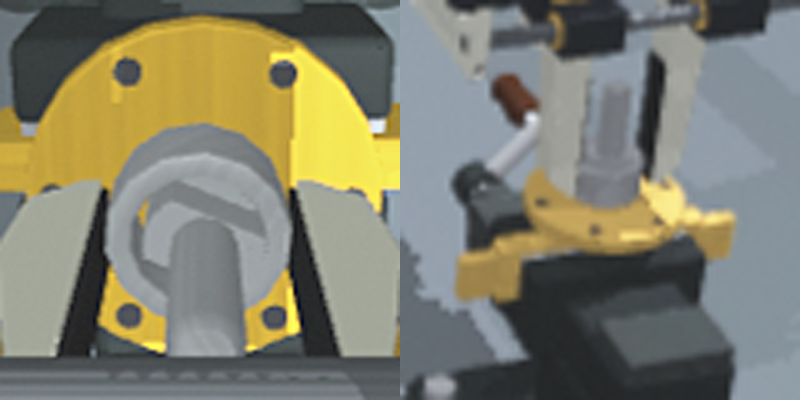

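step_arm([
  [0.03, 0, 0.04, 0, 0, 0, 0.25],
  [0, 0, 0.05, 0, 0, 0, 0.25],
  [0, 0, 0.05, 0, 0, 0, 0.25],
  [0, 0, 0, 0, 0, 0, 0.25],
])

```text
time_s: 12.0
tool_pos: [0.5712, 0.1631, 0.131]
tcp_rot: [[0.001, 1.0, -0.0], [1.0, -0.001, -0.0], [-0.0, -0.0, -1.0]]
force: [-1.0, 0.5, -1.5]
width: 0.0336
```

step_arm([
  [0, 0, 0.04, 0, 0, 0, 0.25],
  [0, 0, 0, 0, 0, 0, 0.25],
])

```text
time_s: 12.2
tool_pos: [0.5712, 0.1632, 0.1303]
tcp_rot: [[0.001, 1.0, -0.0], [1.0, -0.001, -0.0], [-0.0, -0.0, -1.0]]
force: [-0.2, 0.1, -1.2]
width: 0.0342
```

step_arm([
  [0, 0, 0.04, 0, 0, 0, 0.25],
  [0, 0, 0, 0, 0, 0, 0.25],
])

```text
time_s: 12.4
tool_pos: [0.5713, 0.1632, 0.1303]
tcp_rot: [[0.001, 1.0, 0.0], [1.0, -0.001, -0.0], [-0.0, 0.0, -1.0]]
force: [-2.8, -0.6, 4.5]
width: 0.0339
```

Fz reads 4.5 N at TCP z 0.130, so the spacer is on the plate. I'll release and rise.

step_arm([
  [0, 0, 0, 0, 0, 0, 0.45],
  [0, 0, 0, 0, 0, 0, 0.55],
  [0, 0, 0, 0, 0, 0, 0.6],
  [0, 0, -0.3, 0, 0, 0, 0.6],
  [0, 0, -0.8, 0, 0, 0, 0.6],
  [0, 0, -1, 0, 0, 0, 0.6],
  [0, 0, -1, 0, 0, 0, 0.6],
  [0, 0, -1, 0, 0, 0, 0.7],
  [0, 0, -0.8, 0, 0, 0, 0.75],
  [0, 0, 0, 0, 0, 0, 0.8],
])

```text
time_s: 13.4
tool_pos: [0.5731, 0.1636, 0.2319]
tcp_rot: [[0.001, 1.0, 0.006], [1.0, -0.001, 0.001], [0.001, 0.006, -1.0]]
force: [0.1, 0.1, 0.4]
width: 0.0722
```

```bash
python3 look.py a6
python3 - <<'E'
from circ import *
d=load("a6_wrist.npz");print(plate(d,.136)); W=cloud(d)
u,v=map(int,w2px(d,[.568,.1634,.15]));cv2.imwrite("pics/a6c.png",cv2.resize(d["color"][v-25:v+25,u-25:u+25],None,fx=12,fy=12,interpolation=cv2.INTER_CUBIC))
m=(W[...,2]>.150)&(W[...,2]<.158)&(np.hypot(W[...,0]-.568,W[...,1]-.1634)<.02)&(np.hypot(W[...,0]-.568,W[...,1]-.1634)>.0115);t=W[m];print(len(t),np.median(t[:,2]),((t.min(0)+t.max(0))/2).round(4),np.ptp(t,axis=0).round(4))
E
```

```text
13.4 [0.5731 0.1636 0.2319] 0.07221671136374593 [0.14 0.1  0.35]
(array([0.56820282, 0.16333287]), np.int64(198), 198)
412 0.1539283061918409 [0.5679 0.1629 0.153 ] [0.0319 0.0322 0.0057]
```

View pics/a6c.png

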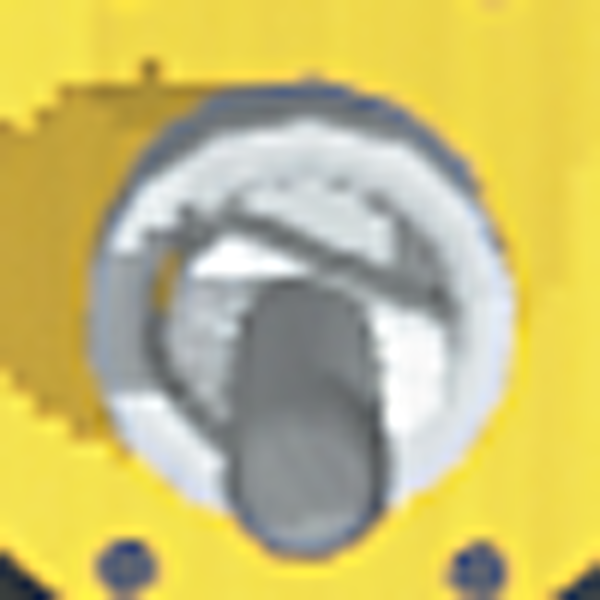

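The spacer is seated: its rim is 18 mm above the plate and centred. The flats' edge runs (235,222)→(440,300), again about 67–69°. Now to the washer.

step_arm([
  [-1, -0.08, 0, 0, 0, 0, 0.8],
  [-1, -0.08, 0, 0, 0, 0, 0.8],
  [-1, -0.08, 0, 0, 0, 0, 0.8],
  [-1, -0.08, 0, 0, 0, 0, 0.8],
  [-1, -0.08, 0, 0, 0, 0, 0.8],
  [-1, -0.08, 0, 0, 0, 0, 0.8],
  [-1, -0.08, 0, 0, 0, 0, 0.8],
  [-1, -0.08, 0.5, 0, 0, 0, 0.8],
  [-1, -0.08, 0.5, 0, 0, 0, 0.8],
  [-1, -0.08, 0.5, 0, 0, 0, 0.8],
  [-1, -0.08, 0.5, 0, 0, 0, 0.8],
  [-1, -0.08, 0.5, 0, 0, 0, 0.8],
  [-1, -0.08, 0.5, 0, 0, 0, 0.8],
  [-1, -0.08, 0.5, 0, 0, 0, 0.8],
  [-1, -0.08, 0.5, 0, 0, 0, 0.8],
  [-1, -0.08, 0.5, 0, 0, 0, 0.8],
  [-1, -0.08, 0.5, 0, 0, 0, 0.8],
  [-1, -0.08, 0.5, 0, 0, 0, 0.8],
  [-1, -0.08, 0.5, 0, 0, 0, 0.8],
  [-1, -0.08, 0.5, 0, 0, 0, 0.8],
])

```text
time_s: 15.5
tool_pos: [0.5375, -0.2369, 0.0954]
tcp_rot: [[0.001, 1.0, -0.002], [1.0, -0.001, 0.001], [0.001, -0.002, -1.0]]
force: [0.3, 0.4, 0.1]
width: 0.0744
```

step_arm([
  [-1, -0.08, 0, 0, 0, 0, 0.8],
  [-1, -0.08, 0, 0, 0, 0, 0.8],
  [-0.6, -0.08, 0, 0, 0, 0, 0.8],
  [0, 0, 0, 0, 0, 0, 0.8],
])

```text
time_s: 15.9
tool_pos: [0.533, -0.2896, 0.0965]
tcp_rot: [[0.003, 1.0, -0.001], [1.0, -0.003, 0.001], [0.001, -0.001, -1.0]]
force: [-0.9, -0.7, 0.1]
width: 0.0748
```

```bash
python3 look.py b1
python3 - <<'E'
from circ import *
d=load("b1_wrist.npz");W=cloud(d);g=d["color"]
u,v=map(int,w2px(d,[.532,-.290,.005]));print(u,v)
cv2.imwrite("pics/b1c.png",cv2.resize(g[v-35:v+35,u-35:u+35],None,fx=10,fy=10,interpolation=cv2.INTER_CUBIC)[:600])
m=(W[...,2]>.003)&(W[...,2]<.012)&(np.hypot(W[...,0]-.532,W[...,1]+.29)<.035);t=W[m];print(len(t),np.median(t[:,2]),((t.min(0)+t.max(0))/2).round(4),np.ptp(t,axis=0).round(4))
E
```

```text
15.9 [ 0.533  -0.2896  0.0965] 0.07480907592328187 [-0.95 -0.65  0.06]
253 189
1577 0.005090136090472763 [ 0.5312 -0.2899  0.0053] [0.0493 0.0488 0.0045]
```

View pics/b1c.png

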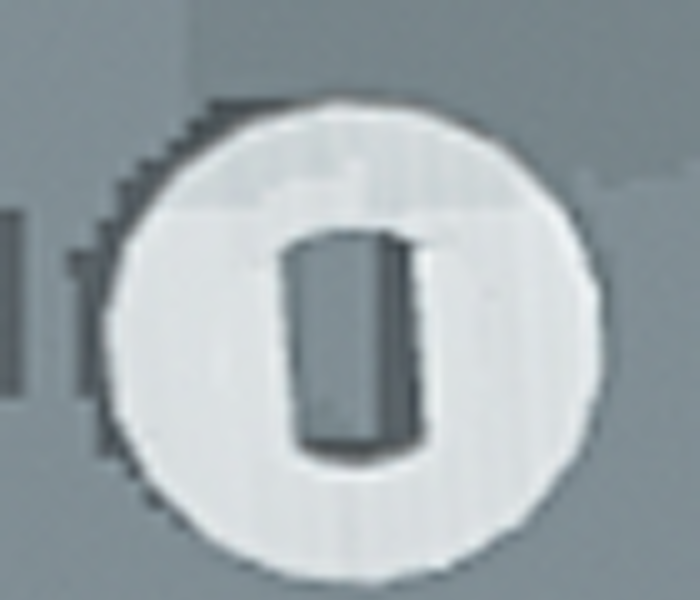

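The slot's edges run (282,255)→(297,445) and (412,245)→(425,440), so the slot is at about +4°. I'll grip across facets with the jaws at 24°, so that the jaws stand near 88° once the slot is at 67–68°.

step_arm([
  [0, 0, 0.4, 0, 0, 0.95, 0.8],
  [0, 0, 0.4, 0, 0, 0.95, 0.8],
  [0, 0, 0.4, 0, 0, 0.95, 0.8],
  [0, 0, 0.4, 0, 0, 0.95, 0.8],
  [0, 0, 0.4, 0, 0, 0.95, 0.8],
  [0, 0, 0.4, 0, 0, 0.95, 0.8],
  [0, 0, 0.4, 0, 0, 0.95, 0.8],
  [0, 0, 0.4, 0, 0, 0.95, 0.8],
  [0, 0, 0.4, 0, 0, 0.95, 0.8],
  [0, 0, 0.4, 0, 0, 0.95, 0.8],
  [0, 0, 0.4, 0, 0, 0, 0.8],
  [0, 0, 0.4, 0, 0, 0, 0.8],
  [0, 0, 0.2, 0, 0, 0, 0.8],
  [0, 0, 0, 0, 0, 0, 0.8],
])

```text
time_s: 17.4
tool_pos: [0.5334, -0.2881, -0.0033]
tcp_rot: [[0.908, 0.418, -0.001], [0.418, -0.908, 0.001], [-0.001, -0.001, -1.0]]
force: [0.3, -0.7, -0.1]
width: 0.0743
```

```bash
python3 look.py b2
python3 - <<'E'
from circ import *
s=r.state();print(s["tool_pos"],s["tcp_rot"].round(4).tolist());d=load("b2_wrist.npz");W=cloud(d)
m=(W[...,2]>.003)&(W[...,2]<.008)&(np.hypot(W[...,0]-.532,W[...,1]+.29)<.028);t=W[m];print(len(t),np.median(t[:,2]),((t.min(0)+t.max(0))/2).round(4),np.ptp(t,axis=0).round(4))
E
```

```text
17.4 [ 0.5334 -0.2881 -0.0033] 0.07425882709116055 [ 0.25 -0.7  -0.13]
[ 0.53405839 -0.28870725 -0.00221002] [[0.9087, 0.4174, 0.0001], [0.4174, -0.9087, -0.0], [0.0001, 0.0001, -1.0]]
3577 0.005094615595509749 [ 0.5314 -0.29    0.0052] [0.0493 0.0492 0.0044]
```

View pics/b2.png

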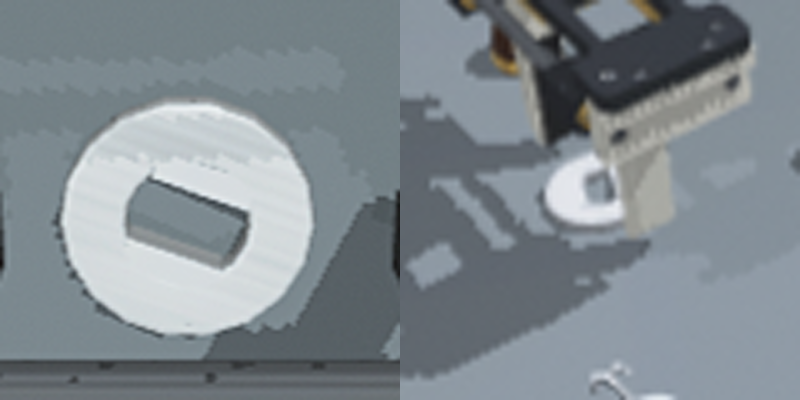

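step_arm([
  [-0.14, 0.02, 0.2, 0, 0, 0, 0.8],
  [0, 0, 0.15, 0, 0, 0, 0.8],
  [0, 0, 0.1, 0, 0, 0, 0.8],
  [0, 0, 0, 0, 0, 0, 0.8],
])

```text
time_s: 17.9
tool_pos: [0.5312, -0.2901, -0.0118]
tcp_rot: [[0.909, 0.416, -0.001], [0.416, -0.909, 0.0], [-0.0, -0.001, -1.0]]
force: [0.4, -0.3, 0.1]
width: 0.0744
```

```bash
python3 look.py b3
python3 - <<'E'
from circ import *
s=r.state();print(s["tool_pos"]);d=load("b3_wrist.npz");W=cloud(d);Q=(W-s["tool_pos"])@s["tcp_rot"]
for v in range(210,234,2):print(v,(Q[v,190:200:3]*1000).round(0).tolist())
E
```

```text
17.9 [ 0.5312 -0.2901 -0.0118] 0.07438882704896978 [ 0.41 -0.32  0.07]
[ 0.53153713 -0.2902258  -0.01141465]
210 [[-41.0, -14.0, -9.0], [-39.0, -14.0, -9.0], [-37.0, -14.0, -10.0], [-35.0, -14.0, -9.0]]
212 [[-41.0, -12.0, -8.0], [-39.0, -13.0, -10.0], [-37.0, -13.0, -10.0], [-35.0, -12.0, -9.0]]
214 [[-41.0, -12.0, -11.0], [-39.0, -11.0, -10.0], [-37.0, -11.0, -10.0], [-35.0, -11.0, -9.0]]
216 [[-41.0, -10.0, -10.0], [-39.0, -10.0, -11.0], [-37.0, -10.0, -9.0], [-35.0, -10.0, -10.0]]
218 [[-41.0, -9.0, -10.0], [-39.0, -9.0, -10.0], [-37.0, -8.0, -9.0], [-35.0, -8.0, -9.0]]
220 [[-40.0, -9.0, -13.0], [-39.0, -7.0, -9.0], [-37.0, -7.0, -10.0], [-36.0, -7.0, -9.0]]
222 [[-39.0, -9.0, -17.0], [-38.0, -8.0, -14.0], [-38.0, -5.0, -8.0], [-35.0, -6.0, -10.0]]
224 [[-39.0, -8.0, -18.0], [-38.0, -7.0, -15.0], [-38.0, -4.0, -9.0], [-36.0, -4.0, -9.0]]
226 [[-39.0, -7.0, -20.0], [-38.0, -6.0, -16.0], [-38.0, -3.0, -10.0], [-36.0, -3.0, -10.0]]
228 [[-38.0, -7.0, -23.0], [-38.0, -4.0, -15.0], [-38.0, -2.0, -9.0], [-36.0, -2.0, -10.0]]
230 [[-38.0, -7.0, -25.0], [-38.0, -4.0, -17.0], [-38.0, -0.0, -10.0], [-36.0, -0.0, -9.0]]
232 [[-38.0, -5.0, -25.0], [-38.0, -2.0, -17.0], [-38.0, 1.0, -10.0], [-36.0, 1.0, -10.0]]
```

View pics/b3.png

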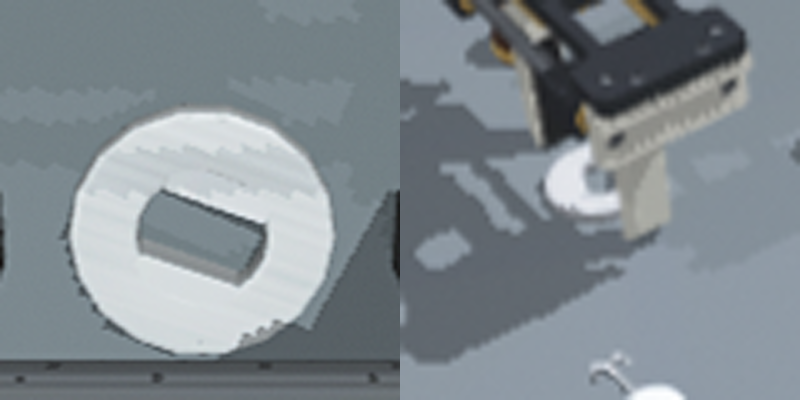

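step_arm([
  [0, 0, 0.08, 0, 0, 0, 0.8],
  [0, 0, 0, 0, 0, 0, 0.6],
  [0, 0, 0, 0, 0, 0, 0.45],
  [0, 0, 0, 0, 0, 0, 0.4],
  [0, 0, 0, 0, 0, 0, 0.4],
  [0, 0, 0, 0, 0, 0, 0.4],
], newtons=20)

```text
time_s: 18.6
tool_pos: [0.5316, -0.2902, -0.0129]
tcp_rot: [[0.909, 0.416, 0.0], [0.416, -0.909, -0.0], [0.0, 0.0, -1.0]]
force: [0.3, -0.2, 1.3]
width: 0.0497
```

```bash
python3 look.py b4
python3 - <<'E'
from circ import *
d=load("b4_wrist.npz");u,v=253,228
cv2.imwrite("pics/b4c.png",cv2.resize(d["color"][v-45:v+45,u-45:u+45],(600,600),interpolation=cv2.INTER_CUBIC))
E
```

```text
18.6 [ 0.5316 -0.2902 -0.0129] 0.04973539547051194 [ 0.3  -0.2   1.28]
```

View pics/b4c.png

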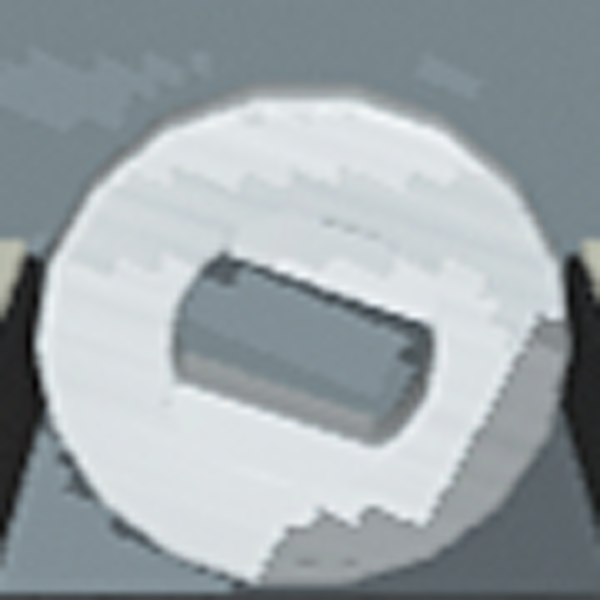

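The washer is gripped at 49.7 mm and centred. Its slot edge runs (225,252)→(432,325), 20° off the jaw axis as planned.

step_arm([
  [0, 0, -0.5, 0, 0, 0, 0.4],
  [0, 0, -0.5, 0, 0, -0.9, 0.4],
  [0, 0, -0.5, 0, 0, -0.9, 0.4],
  [0, 0, -0.5, 0, 0, -0.95, 0.4],
  [0, 0, -0.5, 0, 0, -0.95, 0.4],
  [0, 0, -0.5, 0, 0, -0.95, 0.4],
  [0, 0, -0.5, 0, 0, -0.9, 0.4],
  [0, 0, -0.5, 0, 0, -0.9, 0.4],
  [0, 0, -0.5, 0, 0, -0.9, 0.4],
  [0, 0, -0.5, 0, 0, -0.9, 0.4],
  [0, 0, -0.5, 0, 0, -0.9, 0.4],
  [0.6, 0, -0.6, 0, 0, 0, 0.4],
  [1, 0.04, -0.8, 0, 0, 0, 0.4],
  [1, 0.04, -0.8, 0, 0, 0, 0.4],
  [1, 0.04, -0.8, 0, 0, 0, 0.4],
  [1, 0.04, -0.8, 0, 0, 0, 0.4],
  [1, 0.04, -0.8, 0, 0, 0, 0.4],
  [1, 0.04, -0.8, 0, 0, 0, 0.4],
  [1, 0.04, -0.5, 0, 0, 0, 0.4],
  [1, 0.04, 0, 0, 0, 0, 0.4],
])

```text
time_s: 20.7
tool_pos: [0.5462, -0.1173, 0.2181]
tcp_rot: [[0.047, 0.999, 0.004], [0.999, -0.047, -0.001], [-0.001, 0.004, -1.0]]
force: [0.3, -0.4, -0.6]
width: 0.0493
```

step_arm([
  [1, 0.04, 0, 0, 0, 0, 0.4],
  [1, 0.04, 0, 0, 0, 0, 0.4],
  [1, 0.04, 0, 0, 0, 0, 0.4],
  [1, 0.04, 0, 0, 0, 0, 0.4],
  [1, 0.04, 0, 0, 0, 0, 0.4],
  [1, 0.04, 0, 0, 0, 0, 0.4],
  [1, 0.04, 0, 0, 0, 0, 0.4],
  [1, 0.04, 0, 0, 0, 0, 0.4],
  [1, 0.04, 0, 0, 0, 0, 0.4],
  [1, 0.04, 0, 0, 0, 0, 0.4],
  [0, 0, 0, 0, 0, 0, 0.4],
])

```text
time_s: 21.8
tool_pos: [0.5615, 0.0836, 0.2157]
tcp_rot: [[0.044, 0.999, 0.0], [0.999, -0.044, 0.001], [0.001, 0.0, -1.0]]
force: [0.3, 0.7, -1.1]
width: 0.0496
```

step_arm([
  [1, 0.04, 0, 0, 0, 0, 0.4],
  [1, 0.04, 0, 0, 0, 0, 0.4],
  [1, 0.04, 0, 0, 0, 0, 0.4],
  [0.98, 0.04, 0, 0, 0, 0, 0.4],
  [0, 0, 0, 0, 0, 0, 0.4],
  [0, 0, 0, 0, 0, 0, 0.4],
])

```text
time_s: 22.4
tool_pos: [0.5683, 0.16, 0.2153]
tcp_rot: [[0.044, 0.999, -0.0], [0.999, -0.044, -0.0], [-0.0, -0.0, -1.0]]
force: [0.0, -0.2, -0.6]
width: 0.0495
```

```bash
python3 look.py b5
python3 - <<'E'
from circ import *
d=load("b5_wrist.npz");W=cloud(d);s=r.state();print(s["tool_pos"],s["tcp_rot"][:,0].round(3))
try:print("plate",plate(d,.136))
except Exception as e:print(e)
u,v=map(int,w2px(d,s["tool_pos"]));v-=8
cv2.imwrite("pics/b5c.png",cv2.resize(d["color"][v-45:v+45,u-45:u+45],(600,600),interpolation=cv2.INTER_CUBIC))
z0=np.median(W[v-20:v,u-30:u-25][...,2]);print(z0)
m=(W[...,2]>.222)&(W[...,2]<.236)&(np.hypot(W[...,0]-.568,W[...,1]-.1634)<.0255);t=W[m];print(len(t),np.median(t[:,2]),((t.min(0)+t.max(0))/2).round(4),np.ptp(t,axis=0).round(4))
E
```

```text
22.4 [0.5683 0.16   0.2153] 0.04953914070991671 [ 0.   -0.21 -0.63]
[0.56853413 0.15931574 0.21524731] [ 0.045  0.999 -0.   ]
plate (array([0.56835772, 0.16319508]), np.int64(144), 227)
nan
3863 0.23325173039577163 [0.5673 0.1628 0.2306] [0.049  0.0495 0.0108]
```

View pics/b5c.png

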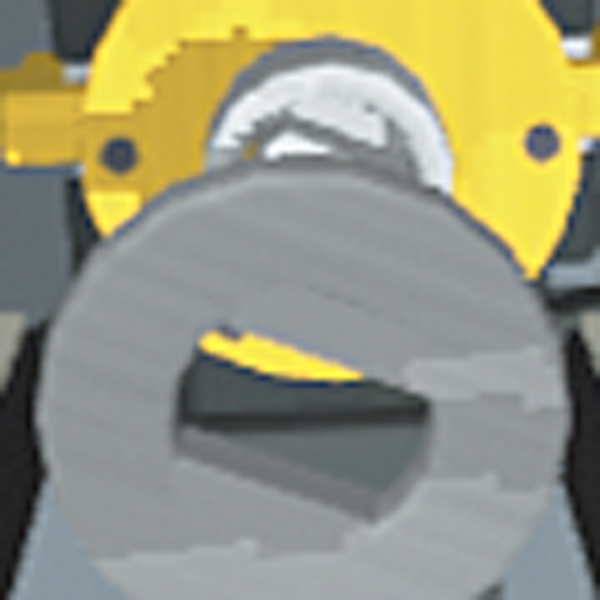

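step_arm([
  [0.18, 0, 0, 0, 0, 0, 0.4],
  [0, 0, 0, 0, 0, 0, 0.4],
])

```text
time_s: 22.7
tool_pos: [0.5688, 0.1635, 0.2151]
tcp_rot: [[0.044, 0.999, 0.0], [0.999, -0.044, 0.0], [0.0, 0.0, -1.0]]
force: [0.2, 1.1, -0.7]
width: 0.0493
```

Run:
```python
from circ import *
d=r.snapshot("wrist");np.savez("b6.npz",**d);W=cloud(d);s=r.state();print(s["tool_pos"])
mm=((abs(W[...,2]-.2333)<.0022)&(np.hypot(W[...,0]-.568,W[...,1]-.1634)<.03)).astype(np.uint8)*255
mm=cv2.morphologyEx(mm,cv2.MORPH_OPEN,np.ones((5,5),np.uint8))
cs,_=cv2.findContours(mm,cv2.RETR_CCOMP,cv2.CHAIN_APPROX_NONE)
for c in cs:
    if len(c)>30:
        P=np.array([px2w(d,u,v,.2333)[:2] for u,v in c[:,0]]);e=cv2.fitEllipse((P*1e5).astype(np.float32)[:,None]);print(len(c),np.array(e[0])/1e5,e[1],e[2])
        mr=cv2.minAreaRect((P*1e5).astype(np.float32)[:,None]);print("rect",np.array(mr[0])/1e5,np.array(mr[1])/100,mr[2])
print(plate(d,.136))
```

```text
[0.56882061 0.16347533 0.21510638]
235 [0.56731691 0.16297243] (4792.80908203125, 4861.810546875) 1.270993947982788
rect [0.56727879 0.16310104] [48.91726562 48.58052734] 28.077741622924805
123 [0.56719414 0.16190639] (1622.20703125, 2811.930908203125) 154.66348266601562
rect [0.56802512 0.16094445] [26.84427734 17.26951782] 63.96437454223633
(array([0.56841756, 0.16337223]), np.int64(146), 229)
```

step_arm([
  [0.04, 0.05, 0.3, 0, 0, 0, 0.4],
  [0, 0, 0.5, 0, 0, 0, 0.4],
  [0, 0, 0.4, 0, 0, 0, 0.4],
  [0, 0, 0.15, 0, 0, 0, 0.4],
  [0, 0, 0, 0, 0, 0, 0.4],
])

```text
time_s: 23.25
tool_pos: [0.5691, 0.1644, 0.1867]
tcp_rot: [[0.043, 0.999, -0.002], [0.999, -0.043, -0.0], [-0.0, -0.002, -1.0]]
force: [-0.2, 0.1, -1.8]
width: 0.0487
```

```bash
python3 look.py b7
```

```text
23.25 [0.5691 0.1644 0.1867] 0.048692525750622856 [-0.23  0.13 -1.81]
```

View pics/b7.png

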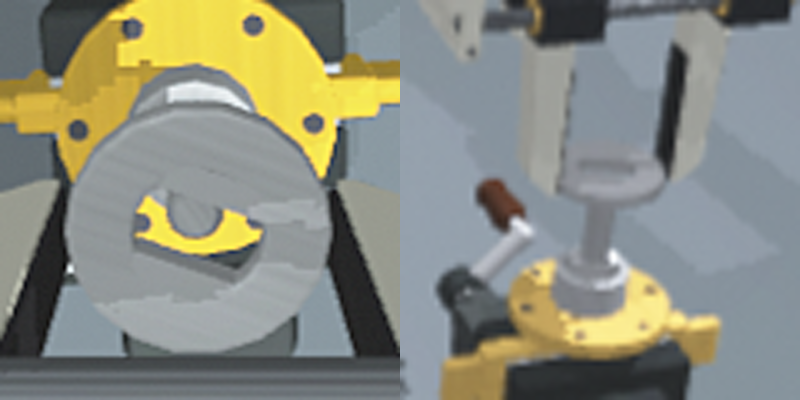

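step_arm([
  [-0.04, 0, 0.1, 0, 0, 0, 0.4],
  [0, 0, 0.15, 0, 0, 0, 0.4],
  [0, 0, 0, 0, 0, 0, 0.4],
])

```text
time_s: 23.65
tool_pos: [0.5696, 0.1637, 0.1826]
tcp_rot: [[0.043, 0.999, -0.0], [0.999, -0.043, -0.0], [-0.0, -0.0, -1.0]]
force: [-0.2, -0.2, -1.1]
width: 0.0492
```

step_arm([
  [0, 0, 0.2, 0, 0, 0, 0.4],
  [0, 0, 0.2, 0, 0, 0, 0.4],
  [0, 0, 0, 0, 0, 0, 0.4],
])

```text
time_s: 23.95
tool_pos: [0.5693, 0.1636, 0.174]
tcp_rot: [[0.043, 0.999, -0.001], [0.999, -0.043, -0.0], [-0.0, -0.001, -1.0]]
force: [0.7, -0.5, -1.0]
width: 0.0497
```

```bash
python3 look.py b8
```

```text
23.95 [0.5693 0.1636 0.174 ] 0.04967893073456093 [ 0.68 -0.53 -0.96]
```

View pics/b8.png

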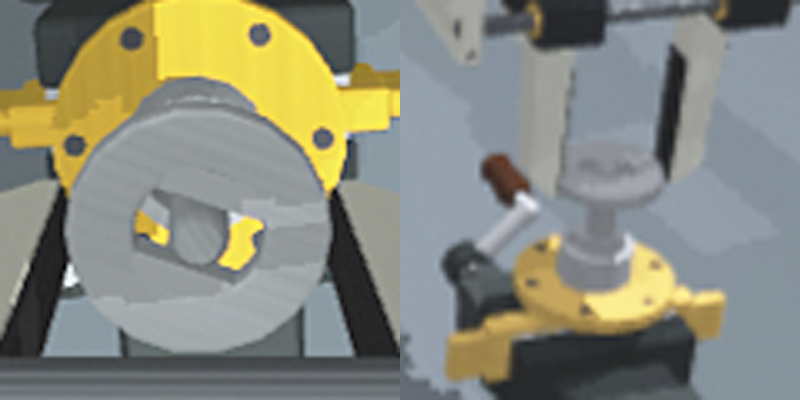

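step_arm([
  [0, 0.01, 0.15, 0, 0, 0, 0.4],
  [0, 0, 0.2, 0, 0, 0, 0.4],
  [0, 0, 0, 0, 0, 0, 0.4],
])

```text
time_s: 24.35
tool_pos: [0.5696, 0.1636, 0.1672]
tcp_rot: [[0.043, 0.999, -0.001], [0.999, -0.043, -0.0], [-0.0, -0.001, -1.0]]
force: [0.2, 0.6, -0.5]
width: 0.0491
```

step_arm([
  [0, 0, 0.2, 0, 0, 0, 0.4],
  [0, 0, 0.2, 0, 0, 0, 0.4],
  [0, 0, 0.2, 0, 0, 0, 0.4],
  [0, 0, 0, 0, 0, 0, 0.4],
])

```text
time_s: 24.75
tool_pos: [0.5695, 0.1636, 0.155]
tcp_rot: [[0.043, 0.999, -0.001], [0.999, -0.043, -0.0], [-0.0, -0.001, -1.0]]
force: [-0.4, 0.6, -0.7]
width: 0.0493
```

```bash
python3 look.py b9
```

```text
24.75 [0.5695 0.1636 0.155 ] 0.04933951209000388 [-0.42  0.59 -0.7 ]
```

View pics/b9.png

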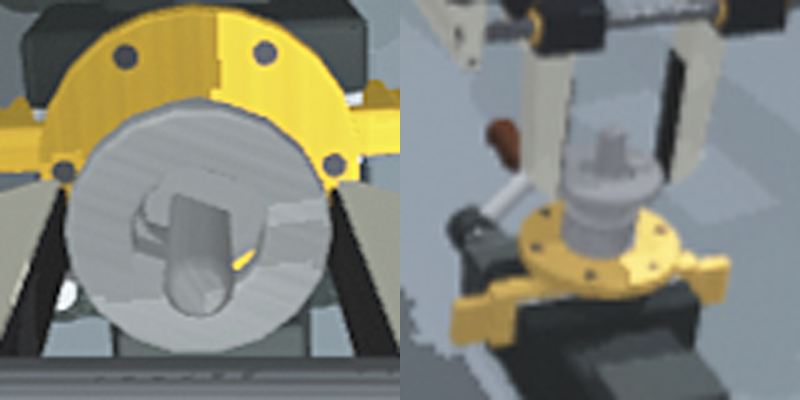

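step_arm([
  [0, 0, 0.15, 0, 0, 0, 0.4],
  [0, 0, 0.1, 0, 0, 0, 0.4],
  [0, 0, 0, 0, 0, 0, 0.4],
])

```text
time_s: 25.15
tool_pos: [0.5698, 0.1637, 0.1506]
tcp_rot: [[0.043, 0.999, -0.001], [0.999, -0.043, -0.0], [-0.0, -0.001, -1.0]]
force: [-0.2, 0.5, 0.2]
width: 0.0495
```

step_arm([
  [0, 0, 0.08, 0, 0, 0, 0.4],
  [0, 0, 0, 0, 0, 0, 0.4],
])

```text
time_s: 25.35
tool_pos: [0.5699, 0.1637, 0.1492]
tcp_rot: [[0.043, 0.999, -0.0], [0.999, -0.043, -0.0], [-0.0, -0.0, -1.0]]
force: [-0.2, -0.4, -0.4]
width: 0.0493
```

step_arm([
  [0, 0, 0.07, 0, 0, 0, 0.4],
  [0, 0, 0, 0, 0, 0, 0.4],
])

```text
time_s: 25.55
tool_pos: [0.5699, 0.1637, 0.1479]
tcp_rot: [[0.043, 0.999, -0.0], [0.999, -0.043, -0.0], [-0.0, -0.0, -1.0]]
force: [-0.3, -0.5, -0.1]
width: 0.0493
```

step_arm([
  [0, 0, 0.06, 0, 0, 0, 0.4],
  [0, 0, 0, 0, 0, 0, 0.4],
])

```text
time_s: 25.75
tool_pos: [0.5699, 0.1637, 0.1466]
tcp_rot: [[0.043, 0.999, -0.0], [0.999, -0.043, -0.0], [-0.0, -0.0, -1.0]]
force: [0.1, -0.5, -0.5]
width: 0.0494
```

step_arm([
  [0, 0, 0.06, 0, 0, 0, 0.4],
  [0, 0, 0, 0, 0, 0, 0.4],
])

```text
time_s: 25.95
tool_pos: [0.5699, 0.1637, 0.1454]
tcp_rot: [[0.043, 0.999, -0.0], [0.999, -0.043, -0.0], [-0.0, -0.0, -1.0]]
force: [0.1, 0.4, -0.9]
width: 0.0496
```

step_arm([
  [0, 0, 0.06, 0, 0, 0, 0.4],
  [0, 0, 0, 0, 0, 0, 0.4],
])

```text
time_s: 26.15
tool_pos: [0.5699, 0.1637, 0.1443]
tcp_rot: [[0.043, 0.999, -0.0], [0.999, -0.043, -0.0], [-0.0, -0.0, -1.0]]
force: [-1.0, -0.8, -1.2]
width: 0.0496
```

step_arm([
  [0, 0, 0.05, 0, 0, 0, 0.4],
  [0, 0, 0, 0, 0, 0, 0.4],
])

```text
time_s: 26.35
tool_pos: [0.5699, 0.1637, 0.1433]
tcp_rot: [[0.043, 0.999, -0.0], [0.999, -0.043, -0.0], [-0.0, -0.0, -1.0]]
force: [-0.2, 0.8, -1.7]
width: 0.0492
```

step_arm([
  [0, 0, 0.04, 0, 0, 0, 0.4],
  [0, 0, 0, 0, 0, 0, 0.4],
])

```text
time_s: 26.55
tool_pos: [0.5701, 0.1638, 0.143]
tcp_rot: [[0.043, 0.999, 0.0], [0.999, -0.043, 0.0], [0.0, 0.0, -1.0]]
force: [-2.1, -0.6, 2.3]
width: 0.0495
```

```bash
python3 look.py b10
```

```text
26.55 [0.5701 0.1638 0.143 ] 0.049545366143971314 [-2.08 -0.57  2.3 ]
```

View pics/b10.png

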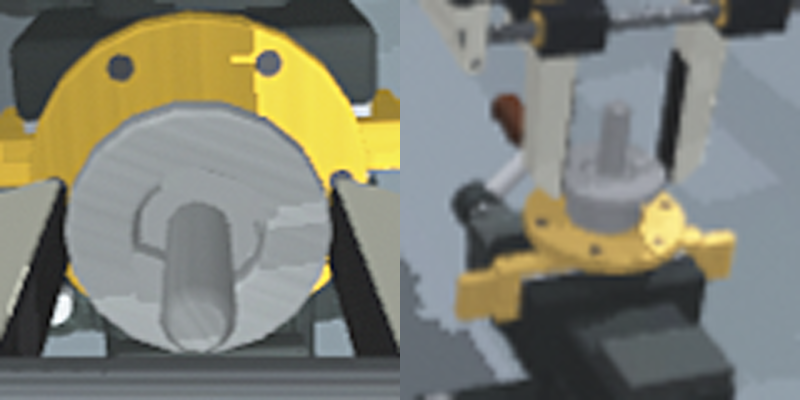

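The washer seated at TCP z 0.143, exactly 5 mm below the shoulder height. The slot is filled and the contact force is 2.3 N. I'll release and go for the bushing.

step_arm([
  [0, 0, 0, 0, 0, 0, 0.6],
  [0, 0, 0, 0, 0, 0, 0.7],
  [0, 0, 0, 0, 0, 0, 0.8],
  [0, 0, -0.3, 0, 0, 0, 0.8],
  [0, 0, -0.8, 0, 0, 0, 0.8],
  [0, 0, -1, 0, 0, 0, 0.8],
  [0, 0, -1, 0, 0, 0, 0.8],
  [0, 0, -1, 0, 0, 0, 0.7],
  [0, 0, -0.4, 0, 0, 0, 0.65],
  [0, 0, 0, 0, 0, 0, 0.6],
])

```text
time_s: 27.65
tool_pos: [0.5712, 0.164, 0.2352]
tcp_rot: [[0.043, 0.999, 0.004], [0.999, -0.043, 0.001], [0.001, 0.004, -1.0]]
force: [0.6, 0.3, -0.7]
width: 0.058
```

```bash
python3 look.py c1
python3 - <<'E'
from circ import *
d=load("c1_wrist.npz");print(plate(d,.136)); W=cloud(d);rr=np.hypot(W[...,0]-.568,W[...,1]-.1634)
m=(W[...,2]>.152)&(W[...,2]<.17)&(rr<.027)&(rr>.013);t=W[m];print(len(t),np.median(t[:,2]),((t.min(0)+t.max(0))/2).round(4),np.ptp(t,axis=0).round(4))
E
```

```text
27.65 [0.5712 0.164  0.2352] 0.057981296000742755 [ 0.57  0.27 -0.69]
(array([0.5682723, 0.163392 ]), np.int64(195), 195)
1505 0.1610724873129986 [0.5689 0.1632 0.1579] [0.049  0.0488 0.0109]
```

View pics/c1.png

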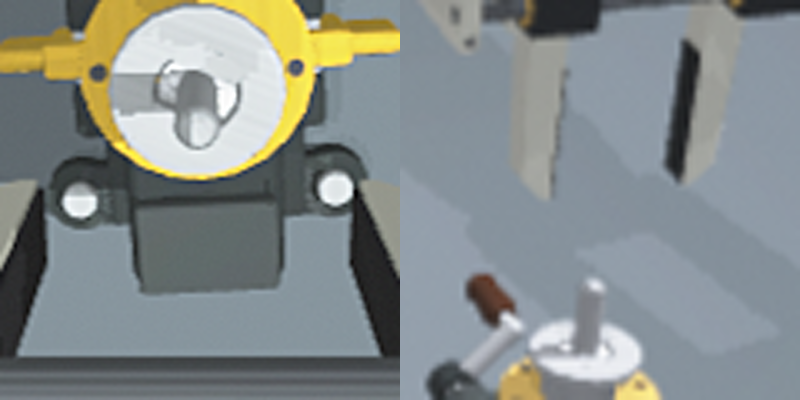

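The washer top reads 25 mm above the plate and is centred, so it is seated. On to the bushing.

step_arm([
  [-0.96, 0.15, 0, 0, 0, 0, 0.5],
  [-0.96, 0.15, 0, 0, 0, 0, 0.5],
  [-0.96, 0.15, 0, 0, 0, 0, 0.5],
  [-0.96, 0.15, 0, 0, 0, 0, 0.5],
  [-0.96, 0.15, 0, 0, 0, 0, 0.5],
  [-0.96, 0.15, 0, 0, 0, 0, 0.5],
  [-0.96, 0.15, 0, 0, 0, 0, 0.5],
  [-0.96, 0.15, 0.8, 0, 0, 0, 0.5],
  [-0.96, 0.15, 0.8, 0, 0, 0, 0.5],
  [-0.96, 0.15, 0.8, 0, 0, 0, 0.5],
  [-0.96, 0.15, 0.8, 0, 0, 0, 0.5],
  [-0.96, 0.15, 0.8, 0, 0, 0, 0.5],
  [-0.96, 0.15, 0.8, 0, 0, 0, 0.5],
  [-0.96, 0.15, 0.8, 0, 0, 0, 0.5],
  [-0.96, 0.15, 0.8, 0, 0, 0, 0.5],
  [-0.96, 0.15, 0, 0, 0, 0, 0.5],
  [0, 0, 0, 0, 0, 0, 0.5],
])

```text
time_s: 29.45
tool_pos: [0.6042, -0.1477, 0.1038]
tcp_rot: [[0.045, 0.999, -0.001], [0.999, -0.045, -0.0], [-0.0, -0.001, -1.0]]
force: [0.2, -0.2, 1.2]
width: 0.0463
```

```bash
python3 look.py c2
python3 - <<'E'
from circ import *
d=load("c2_wrist.npz");W=cloud(d);s=r.state();print(s["tool_pos"])
b=d["color"].astype(int);y=(b[...,2]-b[...,0]>60)
rr=np.hypot(W[...,0]-.605,W[...,1]+.1445)
for lo,hi in((.003,.008),(.012,.03)):
    m=y&(W[...,2]>lo)&(W[...,2]<hi)&(rr<.03);t=W[m];print(len(t),np.median(t[:,2]),((t.min(0)+t.max(0))/2).round(4),np.ptp(t,axis=0).round(4))
cv2.imwrite("pics/c2w.png",d["color"])
E
```

```text
29.45 [ 0.6042 -0.1477  0.1038] 0.04629307871725549 [ 0.17 -0.18  1.2 ]
[ 0.60506432 -0.14574495  0.10521379]
219 0.004151291976111138 [ 0.6029 -0.1441  0.0055] [0.0268 0.0319 0.005 ]
428 0.019809061789925697 [ 0.6051 -0.1438  0.017 ] [0.0247 0.0253 0.0097]
```

View pics/c2w.png

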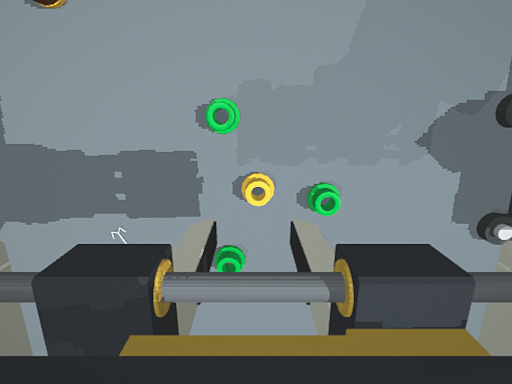

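step_arm([
  [0.1, 0, 0.9, 0, 0, 0, 0.5],
  [0, 0, 0.9, 0, 0, 0, 0.5],
  [0, 0, 0.9, 0, 0, 0, 0.5],
  [0, 0, 0.9, 0, 0, 0, 0.5],
  [0, 0, 0.9, 0, 0, 0, 0.5],
  [0, 0, 0.5, 0, 0, 0, 0.5],
  [0, 0, 0.3, 0, 0, 0, 0.5],
  [0, 0, 0.2, 0, 0, 0, 0.5],
  [0, 0, 0, 0, 0, 0, 0.5],
])

```text
time_s: 30.45
tool_pos: [0.605, -0.1432, -0.0051]
tcp_rot: [[0.043, 0.999, 0.0], [0.999, -0.043, -0.0], [-0.0, 0.0, -1.0]]
force: [0.7, -0.1, 0.0]
width: 0.0463
```

```bash
python3 look.py c3
python3 - <<'E'
from h import *
print(r.state()["tool_pos"])
E
```

```text
30.45 [ 0.605  -0.1432 -0.0051] 0.046280687004194195 [ 0.66 -0.08  0.02]
[ 0.60539637 -0.14339831 -0.00452073]
```

View pics/c3.png

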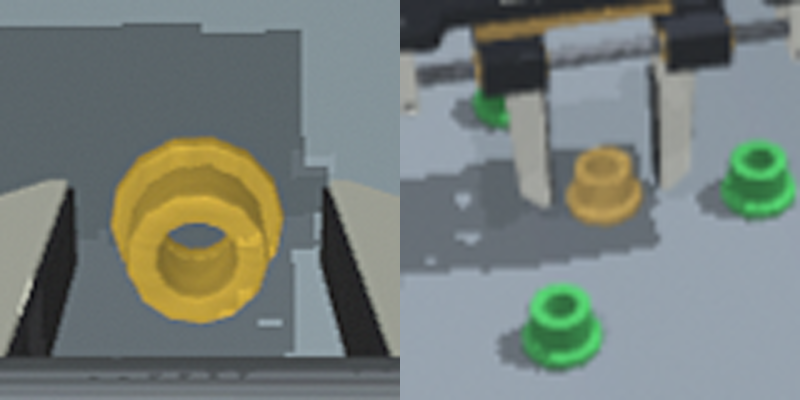

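step_arm([
  [0, 0, 0, 0, 0, 0, 0.35],
  [0, 0, 0, 0, 0, 0, 0.25],
  [0, 0, 0, 0, 0, 0, 0.2],
  [0, 0, 0, 0, 0, 0, 0.2],
  [0, 0, 0, 0, 0, 0, 0.2],
  [0, 0, 0, 0, 0, 0, 0.2],
], newtons=20)

```text
time_s: 31.15
tool_pos: [0.605, -0.1434, -0.005]
tcp_rot: [[0.043, 0.999, 0.0], [0.999, -0.043, -0.0], [-0.0, 0.0, -1.0]]
force: [-1.4, -0.0, 3.4]
width: 0.0261
```

```bash
python3 look.py c4
python3 - <<'E'
from h import *
print(r.state()["tool_pos"],r.state()["width"])
E
```

```text
31.15 [ 0.605  -0.1434 -0.005 ] 0.026136490510421776 [-1.41 -0.04  3.44]
[ 0.6050348  -0.14337352 -0.00500476] 0.026080233299145012
```

View pics/c4.png

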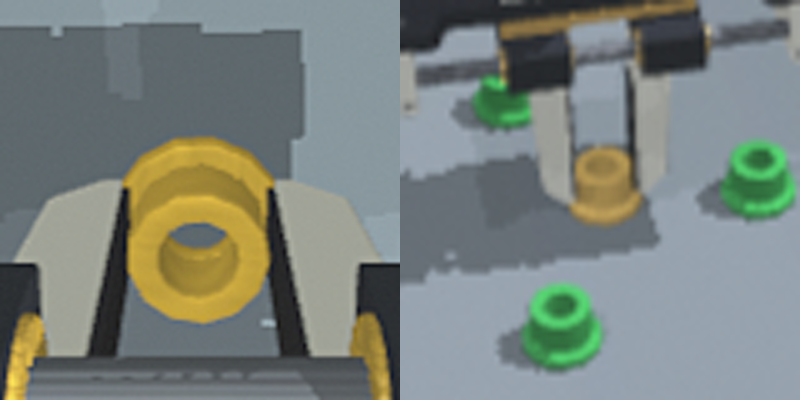

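step_arm([
  [0, 0, -0.4, 0, 0, 0, 0.2],
  [0, 0, -1, 0, 0, 0, 0.2],
  [0, 0, -1, 0, 0, 0, 0.2],
  [0.6, -0.1, -0.9, 0, 0, 0, 0.2],
  [1, -0.16, -0.8, 0, 0, 0, 0.2],
  [1, -0.16, -0.8, 0, 0, 0, 0.2],
  [1, -0.16, -0.8, 0, 0, 0, 0.2],
  [1, -0.16, -0.8, 0, 0, 0, 0.2],
  [1, -0.16, -0.8, 0, 0, 0, 0.2],
  [1, -0.16, -0.8, 0, 0, 0, 0.2],
  [1, -0.16, -0.8, 0, 0, 0, 0.2],
  [1, -0.16, -0.8, 0, 0, 0, 0.2],
  [1, -0.16, -0.8, 0, 0, 0, 0.2],
  [1, -0.16, -0.5, 0, 0, 0, 0.2],
  [1, -0.16, 0, 0, 0, 0, 0.2],
  [1, -0.16, 0, 0, 0, 0, 0.2],
  [1, -0.17, 0, 0, 0, 0, 0.2],
  [1, -0.17, 0, 0, 0, 0, 0.2],
  [0.65, -0.17, 0, 0, 0, 0, 0.2],
  [0, 0, 0, 0, 0, 0, 0.2],
])

```text
time_s: 33.25
tool_pos: [0.5668, 0.165, 0.2147]
tcp_rot: [[0.041, 0.999, -0.0], [0.999, -0.041, 0.0], [0.0, -0.0, -1.0]]
force: [-0.4, -0.3, -0.6]
width: 0.0261
```

```bash
python3 look.py c5
python3 - <<'E'
from circ import *
d=load("c5_wrist.npz");W=cloud(d);s=r.state();print(s["tool_pos"],s["width"])
try: print(plate(d,.136))
except Exception as e: print(e)
b=d["color"].astype(int)
zt=s["tool_pos"][2]+.027-.002
rr=np.hypot(W[...,0]-s["tool_pos"][0],W[...,1]-s["tool_pos"][1])
mm=((abs(W[...,2]-zt)<.0025)&(rr<.02)).astype(np.uint8)
cs,_=cv2.findContours(mm,cv2.RETR_CCOMP,cv2.CHAIN_APPROX_NONE)
for c in cs:
    if len(c)>25:
        P=np.array([px2w(d,u,v,zt)[:2] for u,v in c[:,0]]);e=cv2.fitEllipse((P*1e5).astype(np.float32)[:,None]);print(len(c),np.array(e[0])/1e5,e[1])
rr=np.hypot(W[...,0]-.568,W[...,1]-.1634)
E
```

```text
33.25 [0.5668 0.165  0.2147] 0.026107912367947194 [-0.36 -0.29 -0.64]
[0.56733668 0.16330346 0.21464464] 0.02568029322757498
(array([0.56824075, 0.16339282]), np.int64(166), 270)
26 [0.55745703 0.14926945] (308.82391357421875, 549.4248046875)
139 [0.56699047 0.16445787] (2494.2236328125, 2594.54931640625)
65 [0.56669918 0.16453076] (1369.527587890625, 1401.451171875)
```

View pics/c5.png

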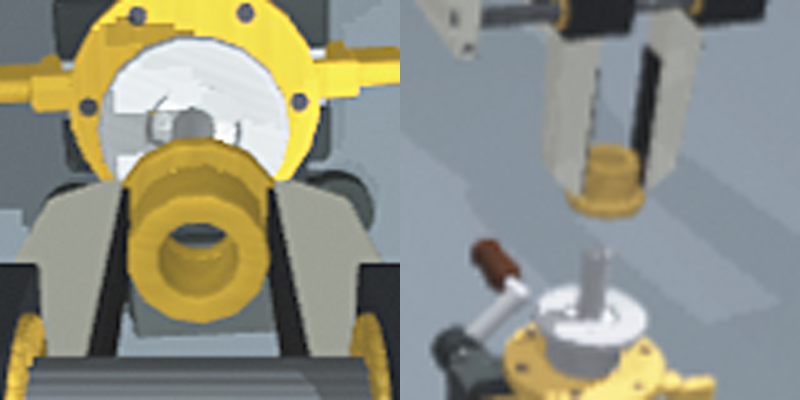

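```bash
cat > bush.py <<'E'
from circ import *
def go():
    s=r.state();d=r.snapshot("wrist");W=cloud(d);print(s["tool_pos"],s["width"])
    try: print(plate(d,.136))
    except Exception as e: print(e)
    zt=s["tool_pos"][2]+.027-.002
    rr=np.hypot(W[...,0]-s["tool_pos"][0],W[...,1]-s["tool_pos"][1])
    mm=((abs(W[...,2]-zt)<.0025)&(rr<.02)).astype(np.uint8)
    cs,_=cv2.findContours(mm,cv2.RETR_CCOMP,cv2.CHAIN_APPROX_NONE)
    for c in cs:
        if len(c)>35:
            P=np.array([px2w(d,u,v,zt)[:2] for u,v in c[:,0]]);e=cv2.fitEllipse((P*1e5).astype(np.float32)[:,None]);print(len(c),np.array(e[0])/1e5,e[1])
go();go()
E
python3 bush.py
```

```text
[0.56733668 0.16330346 0.21464464] 0.02568029322757498
(array([0.56816522, 0.16337841]), np.int64(171), 272)
141 [0.56744801 0.16274156] (2497.326904296875, 2591.482666015625)
68 [0.5671925  0.16273074] (1376.3284912109375, 1397.641845703125)
[0.56746442 0.16291378 0.21461838] 0.02571646142738496
(array([0.56819656, 0.16338207]), np.int64(182), 294)
139 [0.56759723 0.16232303] (2495.241943359375, 2596.99951171875)
65 [0.56734688 0.16239963] (1380.1573486328125, 1393.0589599609375)
```

step_arm([
  [0.05, 0.04, 0.3, 0, 0, 0, 0.2],
  [0, 0, 0.4, 0, 0, 0, 0.2],
  [0, 0, 0.2, 0, 0, 0, 0.2],
  [0, 0, 0, 0, 0, 0, 0.2],
  [0, 0, 0, 0, 0, 0, 0.2],
])

```text
time_s: 33.95
tool_pos: [0.5681, 0.1645, 0.1963]
tcp_rot: [[0.043, 0.999, -0.001], [0.999, -0.043, -0.0], [-0.0, -0.001, -1.0]]
force: [-0.3, -0.2, 0.3]
width: 0.026
```

```bash
python3 bush.py; python3 look.py c6
```

```text
[0.56807857 0.16448059 0.19632045] 0.02595775616800706
(array([0.56831819, 0.16335892]), np.int64(168), 283)
141 [0.56821328 0.16387125] (2499.778076171875, 2588.62646484375)
67 [0.56786648 0.16379591] (1370.2149658203125, 1392.289794921875)
[0.5682813  0.16453041 0.19669241] 0.025952262550116994
(array([0.56828668, 0.16337468]), np.int64(169), 286)
140 [0.56841723 0.16396225] (2493.6923828125, 2595.632568359375)
63 [0.56812863 0.16397187] (1377.7554931640625, 1398.6285400390625)
34.05 [0.5684 0.1646 0.1969] 0.02564813761403658 [-0.59  0.23  0.15]
```

View pics/c6.png

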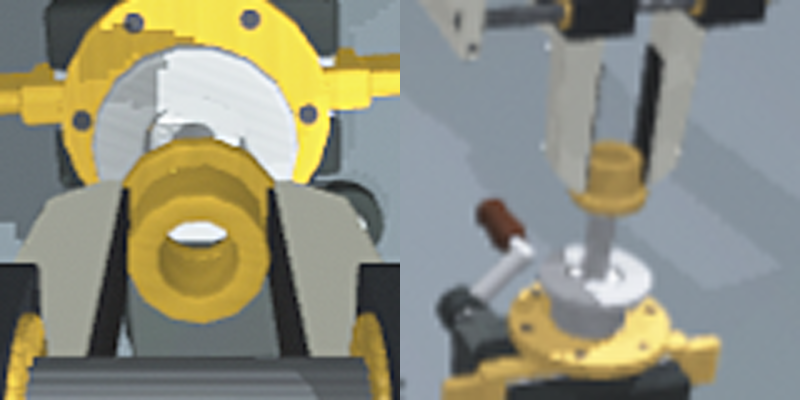

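step_arm([
  [-0.03, 0, 0.1, 0, 0, 0, 0.2],
  [0, 0, 0.1, 0, 0, 0, 0.2],
  [0, 0, 0.08, 0, 0, 0, 0.2],
  [0, 0, 0, 0, 0, 0, 0.2],
])

```text
time_s: 34.55
tool_pos: [0.568, 0.1639, 0.1905]
tcp_rot: [[0.043, 0.999, -0.001], [0.999, -0.043, -0.0], [-0.0, -0.001, -1.0]]
force: [0.0, -0.4, -0.9]
width: 0.0262
```

step_arm([
  [0, 0, 0.08, 0, 0, 0, 0.2],
  [0, 0, 0.08, 0, 0, 0, 0.2],
  [0, 0, 0, 0, 0, 0, 0.2],
])

```text
time_s: 34.85
tool_pos: [0.568, 0.164, 0.1875]
tcp_rot: [[0.043, 0.999, -0.001], [0.999, -0.043, -0.0], [-0.0, -0.001, -1.0]]
force: [-1.0, -0.5, -0.5]
width: 0.0259
```

step_arm([
  [0, 0, 0.1, 0, 0, 0, 0.2],
  [0, 0, 0.1, 0, 0, 0, 0.2],
  [0, 0, 0.1, 0, 0, 0, 0.2],
  [0, 0, 0, 0, 0, 0, 0.2],
])

```text
time_s: 35.25
tool_pos: [0.568, 0.1639, 0.1813]
tcp_rot: [[0.043, 0.999, -0.001], [0.999, -0.043, -0.0], [-0.0, -0.001, -1.0]]
force: [-0.1, -0.0, -0.7]
width: 0.0255
```

```bash
python3 look.py c7
```

```text
35.25 [0.568  0.1639 0.1813] 0.025547226605299733 [-0.14 -0.02 -0.67]
```

View pics/c7.png

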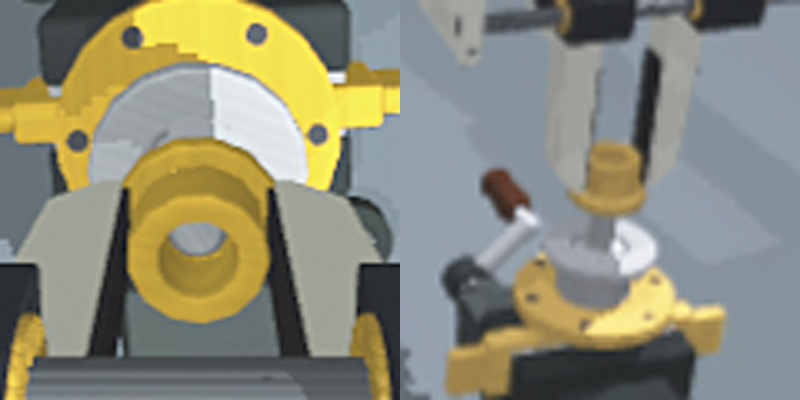

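step_arm([
  [0, 0, 0.15, 0, 0, 0, 0.2],
  [0, 0, 0.15, 0, 0, 0, 0.2],
  [0, 0, 0.15, 0, 0, 0, 0.2],
  [0, 0, 0, 0, 0, 0, 0.2],
])

```text
time_s: 35.75
tool_pos: [0.5678, 0.1639, 0.172]
tcp_rot: [[0.043, 0.999, -0.001], [0.999, -0.043, -0.0], [-0.0, -0.001, -1.0]]
force: [-0.3, 0.8, -0.4]
width: 0.0261
```

step_arm([
  [0, 0, 0.15, 0, 0, 0, 0.2],
  [0, 0, 0.15, 0, 0, 0, 0.2],
  [0, 0, 0.15, 0, 0, 0, 0.2],
  [0, 0, 0.05, 0, 0, 0, 0.2],
  [0, 0, 0, 0, 0, 0, 0.2],
])

```text
time_s: 36.25
tool_pos: [0.568, 0.164, 0.1625]
tcp_rot: [[0.043, 0.999, -0.001], [0.999, -0.043, -0.0], [-0.0, -0.001, -1.0]]
force: [0.1, 0.9, -0.8]
width: 0.0254
```

step_arm([
  [0, 0, 0.06, 0, 0, 0, 0.2],
  [0, 0, 0.05, 0, 0, 0, 0.2],
  [0, 0, 0, 0, 0, 0, 0.2],
])

```text
time_s: 36.55
tool_pos: [0.5681, 0.164, 0.1605]
tcp_rot: [[0.043, 0.999, -0.0], [0.999, -0.043, -0.0], [-0.0, -0.0, -1.0]]
force: [-0.3, 0.6, -0.4]
width: 0.0259
```

step_arm([
  [0, 0, 0.06, 0, 0, 0, 0.2],
  [0, 0, 0.04, 0, 0, 0, 0.2],
  [0, 0, 0, 0, 0, 0, 0.2],
])

```text
time_s: 36.85
tool_pos: [0.5681, 0.164, 0.1585]
tcp_rot: [[0.043, 0.999, -0.0], [0.999, -0.043, -0.0], [-0.0, -0.0, -1.0]]
force: [-0.6, 0.3, -0.5]
width: 0.026
```

step_arm([
  [0, 0, 0.04, 0, 0, 0, 0.2],
  [0, 0, 0, 0, 0, 0, 0.2],
])

```text
time_s: 37.05
tool_pos: [0.5683, 0.164, 0.158]
tcp_rot: [[0.043, 0.999, 0.0], [0.999, -0.043, 0.0], [0.0, 0.0, -1.0]]
force: [1.0, -0.1, -0.2]
width: 0.0258
```

step_arm([
  [0, 0, 0.04, 0, 0, 0, 0.2],
  [0, 0, 0, 0, 0, 0, 0.2],
])

```text
time_s: 37.25
tool_pos: [0.5685, 0.1641, 0.1579]
tcp_rot: [[0.043, 0.999, 0.001], [0.999, -0.043, 0.0], [0.0, 0.001, -1.0]]
force: [-1.5, -0.0, 5.5]
width: 0.0261
```

The bushing has landed (Fz 5.5 N at TCP z 0.158, as predicted). I'll release and rise.

step_arm([
  [0, 0, 0, 0, 0, 0, 0.3],
  [0, 0, 0, 0, 0, 0, 0.4],
  [0, 0, 0, 0, 0, 0, 0.5],
  [0, 0, 0, 0, 0, 0, 0.55],
  [0, 0, -0.3, 0, 0, 0, 0.55],
  [0, 0, -0.7, 0, 0, 0, 0.55],
  [0, 0, -1, 0, 0, 0, 0.55],
  [0, 0, -1, 0, 0, 0, 0.55],
  [0, 0, -1, 0, 0, 0, 0.55],
  [0, 0, -0.6, 0, 0, 0, 0.55],
  [0, 0, 0, 0, 0, 0, 0.55],
])

```text
time_s: 38.35
tool_pos: [0.5696, 0.1643, 0.2523]
tcp_rot: [[0.043, 0.999, 0.005], [0.999, -0.043, 0.001], [0.001, 0.005, -1.0]]
force: [0.3, -0.6, 0.7]
width: 0.0512
```

```bash
python3 look.py d1
python3 - <<'E'
from circ import *
d=load("d1_wrist.npz");p=plate(d,.136);print(p); W=cloud(d);rr=np.hypot(W[...,0]-.5683,W[...,1]-.1634)
for lo,hi,r0,r1 in((.159,.163,.018,.027),(.164,.172,.0125,.018),(.179,.1875,.0065,.0145)):
    m=(W[...,2]>lo)&(W[...,2]<hi)&(rr<r1)&(rr>r0);t=W[m];print(len(t),np.median(t[:,2]).round(4),((t.min(0)+t.max(0))/2).round(4),np.ptp(t,axis=0).round(4))
s=load("d1_scene.npz");u,v=map(int,w2px(s,[.57,.163,.165]));cv2.imwrite("pics/d1s.png",cv2.resize(s["color"][v-35:v+35,u-35:u+35],(560,560),interpolation=cv2.INTER_CUBIC))
cv2.imwrite("pics/d1full.png",s["color"])
E
```

```text
38.35 [0.5696 0.1643 0.2523] 0.051227551160037264 [ 0.3  -0.62  0.7 ]
(array([0.5682599 , 0.16340114]), np.int64(183), 183)
815 0.1611 [0.5691 0.1631 0.161 ] [0.0491 0.0487 0.004 ]
249 0.1668 [0.5663 0.1635 0.1679] [0.0277 0.0331 0.0072]
396 0.1829 [0.5687 0.164  0.1821] [0.025  0.0249 0.0058]
```

View pics/d1s.png

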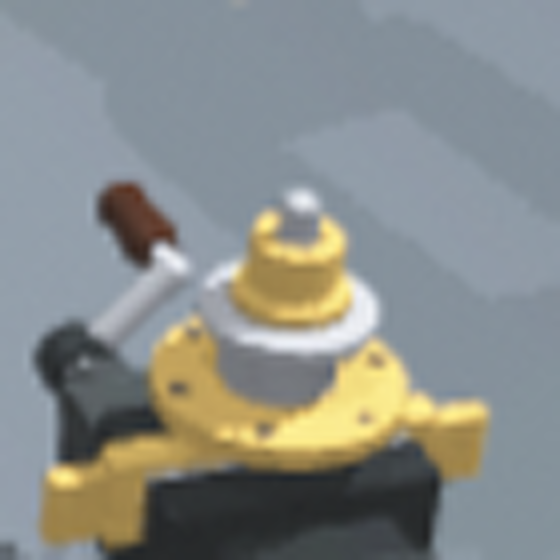

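View pics/d1full.png

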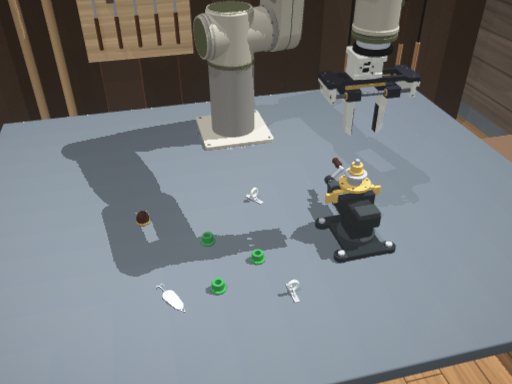

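The stack stands level at the expected heights, with the bushing's top 47 mm above the plate. The guides, lure and cap lie where they were, and the gripper is clear. Handing in.

Run:
```python
from rig import r
print(r.sign_off(), r.state()["time_s"])
```

```text
the job is handed in; nothing more can be done
the job is handed in; nothing more can be done
```

The stack is built, released and handed in at about 38 s of the 72 s allowed. The spacer is on the brass plate, the washer is over the flats and down on the spacer, and the bushing is flange down on the washer.

- **Seating:** Each part was lowered by hand to light contact. The highest contact force I read was about 5.5 N at the tool, against the 40 N limit.
- **Washer angle:** I saw the flats at about 67° in the wrist camera and turned the washer to match before lowering. It passed the shoulder without touching and went straight down, so no turning under pressure was needed.
- **Last checks:** Part tops measured 18, 25 and 47 mm above the plate (expected 18, 25 and 47). All three parts were within about 1 mm of the axis, and the gripper was clear. By eye in the last picture the guides, lure and cap lie where they started; I did not measure them. The sign-off gave no verdict.

Two readings disagreed with what was given:
- **Fingertips:** They sit about 14 mm behind the reported TCP, not 8 mm ahead as stated. My first close on the spacer shut above it without touching anything, and I redid it lower.
- **Cameras:** The wrist camera reads about 2 mm low in height. The top camera, and to a lesser degree the scene camera, were 2–4 mm off the arm's frame in x.

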